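Fetch the candle holder from behind the display vases

ROBOT

A 6-joint arm with a two-finger parallel gripper is mounted at the origin on the work surface. World frame = base frame: x ahead of the robot, y to its left, z up, the work surface at z = 0. Lengths are in m, angles in rad, forces in N, time in s.
With the tool pointing down it reaches from about 0.425 to 0.95 m from the base axis. Payload 3.5 kg.
Tool frame: the origin (TCP) lies at the very end of the fingers, on their centre line; the grasp point (between the pads) lies 19 mm behind it; z points along the fingers, y is the direction in which the jaws open and shut (so a half turn about z gives the same grasp; the last joint's range is limited). The gripper opens to 85 mm and grips with 20 to 120 N. Pads are 22 mm wide; open, the fingers measure 114 mm over their backs; the gripper's body (76 mm by 85 mm) begins 54 mm behind the grasp point. The pads swing forward as they close: fully open they stand 13 mm farther back than shut.
Start: joints at [1.199, 0.286, 1.577, -0, 1.279, -0.15], TCP at [0.148, 0.658, 0.231] pointing down, gripper open.
Joint ranges: [-2.77, 2.77], [-0.9, 2.22], [0.21, 2.48], [-1.53, 4.67], [0.24, 2.81], [-2.84, 2.84]. Speed limits (rad/s): [2.79, 2.79, 3.14, 3.14, 3.14, 3.14].

INTERFACE

Orientations are given as a unit quaternion [x, y, z, w].
In Python, from workcell import observe, capture, camera_params, close_job gives the robot as it stands. The module is installed in compiled form; this text tells all that it offers.
- The arm moves only by the tool step_arm, never from a script. Its arguments are lists of equal length, an entry for each row: "travel": the shift along the tool's x, y, z scaled (see below), a list of three; "delta_rot": the turn, a rotation vector about the tool's x, y, z scaled (see below), a list of three; "jaw": the opening, from -1 (shut) to 1 (fully open). A call has 1 to 5 rows; each row is the pose to reach, as a shift and turn from the pose commanded when the call began, along the tool's axes at that moment; what a row does not reach only later rows make up. The controller multiplies each number of a shift by 0.2 m and each number of a turn by 90 degrees. A row lasts 1/12 s, in which the tool goes at most 41.7 mm and 7.16 degrees, less where a joint would pass 70% of its speed; a pose out of reach is approached as far as the arm can. A call with a number of a shift or a turn outside -1 to 1 is refused whole. A call with a gripper value outside its range is refused whole. The fingers move at their own pace and stop on an object; the grip force is fixed at half the most. Time passes only in rows, so rows that repeat a pose let the fingers close. It gives the time, the measured TCP pose, the force and the opening at its end, in the units of the state.
- observe(): the state, without advancing time (a new reading comes with each control period).
- capture(name): name is "side" or "top" or "wrist"; returns the picture (420x560x3 uint8, red, green, blue); there is no depth.
- camera_params(name): a dict with "camera_matrix" (3x3 intrinsics, pixels), "pose" (4x4, takes a point from camera to world coordinates); the wrist camera has in their place "T_tool_cam" (4x4, takes a point from camera to tool coordinates, whose origin is the TCP and whose axes are the flange's). Camera axes: x right, y down, z forward; pixel columns grow to the right and rows downward; lengths in m; the calibration is good to about 2 mm. A picture is of the moment at which its call begins: read the wrist's pose just before it. camera_params takes no time and is no camera call.
- close_job(): hands the job in, once; it reports no verdict.
The state is a dict: "time": time; "qpos": joint angles; "joint_vel": joint speeds; "joint_torque": joint torques, N m; "position": TCP position; "ee_rot": TCP orientation; "contact_force": force on the tool from outside, world axes, zero at the start; "torque": the same for the moment, N m; "width": finger opening in m.
Only numpy, scipy, OpenCV 4.12 (cv2) and the standard library are available. Lean on these libraries where they do the work, as an engineer would, in place of code of your own. Each camera call takes 0.05 s, during which the arm holds its last target.

TASK

A customer wants the low candle holder that stands behind the two tall vases on the wooden display riser. First clear both vases onto the steel tray, then stand the candle holder in the open gift box, and only then put the vases back upright in the middle of their own cork coasters: the round vase on the round one, the square vase on the square one with its sides in line with the coaster's. Keep all three upright, set them down rather than dropping them, and leave the little bottle and the seed box on the riser where they are.

Things in the scene. Friction and masses are not known exactly. Their poses are not given: they have to be found in the camera images.
- round_vase_center (a point): Round vase: plain white ceramic upright open cylinder, 58 mm in diameter, 130 mm high, wall 4 mm, about 0.28 kg. At the start it stands on the round coaster. The point is its centre, half-way up (65 mm above its foot); z is its axis.
- square_vase_center (a point): Square vase: plain white ceramic upright open square tube with a floor, 54 x 54 mm, 130 mm high, wall 4 mm, about 0.30 kg. At the start it stands on the square coaster. The point is its centre, half-way up (65 mm above its foot); x and y are square to its sides, z is its axis.
- candle_holder_center (a point): Candle holder: low white ceramic round cup with a tealight inside, 50 mm in diameter, 46 mm high, about 0.12 kg. At the start it stands on the riser's board behind (seen from the robot) and between the two vases, which tower over it so closely that a gripper does not fit down to it past them. The point is its centre, half-way up (23 mm above its foot); z is its axis.
- round_coaster: Round cork coaster, 76 mm in diameter, 5 mm thick, fixed on the riser, showing as a rim around the round vase's foot. Origin at the centre of its underside. The coasters' centres are 96 mm apart; which is left and which right varies.
- square_coaster: Square cork coaster, 66 x 66 mm, 5 mm thick, fixed on the riser, showing as a rim around the square vase's foot. Origin at the centre of its underside; x and y are square to its sides and in line with the riser's.
- riser: Dark wooden display riser, a fixed board 180 mm (x) by 230 mm (y) and 20 mm thick, with a lip 30 mm high and 10 mm thick along its far (+x) edge. Origin at the centre of its underside; x points away from the robot. The coasters stand side by side along its y in its front half.
- tray: Steel tray, fixed on the counter, to the left or the right of the riser: 220 mm (x) by 140 mm (y), floor and walls 4 mm thick, rim 16 mm high. Origin at the centre of its underside. Both vases fit side by side along its x.
- gift_box: Open cardboard gift box, fixed on the counter on the other side of the riser: 136 x 136 mm, 36 mm high, floor and walls 4 mm thick. Origin at the centre of its underside; x and y are square to its sides.
- oil_bottle_center (a point): Bystander, to be left alone: small amber glass bottle with a black cap, 34 mm in diameter, 75 mm high, loose on one end of the riser near the lip. The point is its centre, half-way up.
- seed_box_center (a point): Bystander, to be left alone: small upright white seed box with a brown band, 32 x 32 mm, 50 mm high, loose on the other end of the riser near the lip. The point is its centre, half-way up.
Not all that is in view belongs to the job. Leave any blue, green or purple look-alike of the part that bears round_vase_center alone.

How it is judged:
By the outcome, as a careful person would: the job done as asked, in the order asked, and still so for the second after the job is handed in, with the robot touching nothing.
It also fails if it takes over 128 s, if anything falls off the work surface, if the arm or the gripper's body presses on something with over 40 N, if the wrist force passes 120 N, or if a joint passes its speed limit or range.

## Working session

There is one attempt and no reset: what is moved stays moved. The work goes in short steps, Python scripts to look and compute and a tool call to move; the robot and the scene stay as the last step left them, time stands still between calls to the robot, and variables do not carry over. Pictures are saved under pics/ and viewed, and the job is handed in when it is done.

Besides the shell and the picture viewer there is one more tool, called after "Emit:" by a JSON object that holds its "fn" and its "kwargs". step_arm: Moves the arm, as the interface text tells. Its arguments: {"type":"object","properties":{"travel":{"type":"array","items":{"type":"array","items":{"type":"number"}}},"delta_rot":{"type":"array","items":{"type":"array","items":{"type":"number"}}},"jaw":{"type":"array","items":{"type":"number"}}},"required":["travel","delta_rot","jaw"]}

```bash
mkdir -p pics; ls; python3 - <<'E'
from workcell import observe,capture,camera_params
import cv2
s=observe();print(s)
for n in("side","top","wrist"):
    im=capture(n);cv2.imwrite(f"pics/{n}0.png",im[:,:,::-1]);p=camera_params(n);print(n,{k:(v.round(4).tolist() if hasattr(v,'round') else v) for k,v in p.items()})
E
```

```text
pics
{'time': 0.0, 'qpos': array([ 1.19901357e+00,  2.87195076e-01,  1.57821365e+00, -1.22327218e-05,
        1.27860773e+00, -1.50007043e-01]), 'joint_vel': array([-0.00107622, -0.00165754, -0.00023868, -0.00179144,  0.00209837,
        0.00031962]), 'joint_torque': array([-3.12065731e-04, -4.05987668e+01, -2.92619491e+01, -1.26012378e-04,
        5.89506497e-03, -2.56721311e-09]), 'position': array([0.14820501, 0.65783664, 0.22990774]), 'ee_rot': array([ 1.10658911e-01,  9.93857704e-01, -1.17239953e-03, -3.06947169e-04]), 'contact_force': array([-0.30496995, -0.26554972,  0.15891885]), 'torque': array([ 0.03247326,  0.02617858, -0.02984449]), 'width': 0.0854459979153083}
side {'camera_matrix': [[429.036, 0.0, 285.9992], [0.0, 429.036, 210.178], [0.0, 0.0, 1.0]], 'pose': [[0.8244, -0.2711, 0.4969, 0.1341], [-0.5658, -0.423, 0.7078, -0.5792], [0.0183, -0.8646, -0.5021, 0.4993], [0.0, 0.0, 0.0, 1.0]]}
top {'camera_matrix': [[494.4663, 0.0, 277.3851], [0.0, 494.4663, 210.2802], [0.0, 0.0, 1.0]], 'pose': [[0.004, -0.9886, 0.1502, 0.4408], [-1.0, -0.0046, -0.0034, 0.0175], [0.004, -0.1502, -0.9886, 0.9438], [0.0, 0.0, 0.0, 1.0]]}
wrist {'camera_matrix': [[326.8985, 0.0, 280.6839], [0.0, 326.8985, 207.352], [0.0, 0.0, 1.0]], 'T_tool_cam': [[0.0, -0.9474, -0.3201, 0.0833], [1.0, -0.0002, 0.0007, -0.0005], [-0.0007, -0.3201, 0.9474, -0.1442], [0.0, 0.0, 0.0, 1.0]]}
```

View pics/side0.png

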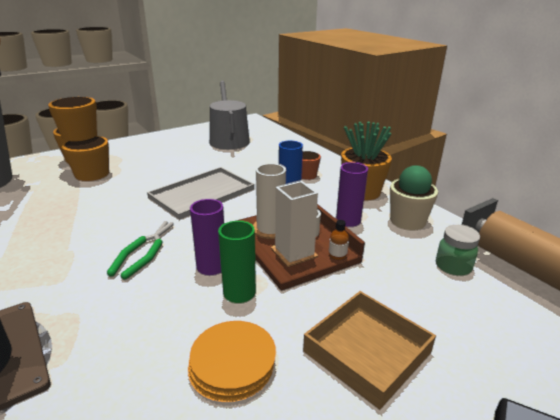

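View pics/top0.png

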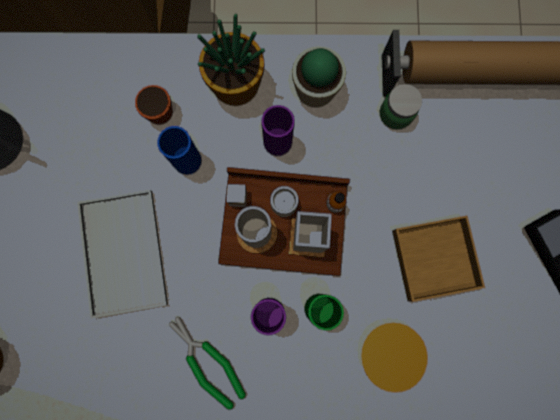

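View pics/wrist0.png

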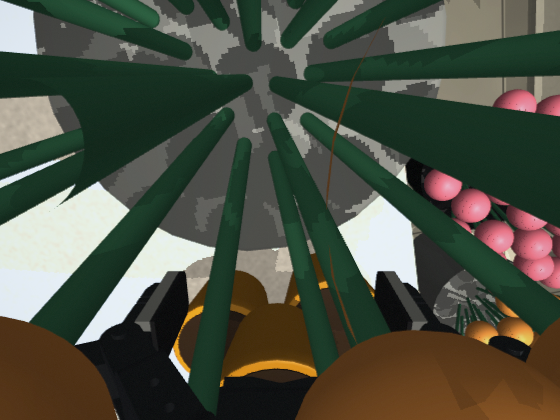

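The scene has the tray on the left (top view about (124,253)), the riser in the middle with the round vase left (254,227) and the square one right (313,231), the candle holder at (285,201), and the gift box on the right at (439,258). Next I'll measure these.

```bash
cat > h.py <<'E'
import numpy as np,cv2
from workcell import observe,capture,camera_params
from scipy.spatial.transform import Rotation as R
def cam(n,s=None):
    p=camera_params(n);K=p["camera_matrix"]
    if n=="wrist":
        s=s or observe();T=np.eye(4);T[:3,:3]=R.from_quat(s["ee_rot"]).as_matrix();T[:3,3]=s["position"];P=T@p["T_tool_cam"]
    else:P=p["pose"]
    return np.array(K),np.array(P)
def ray(c,uv,z):
    K,P=c;uv=np.atleast_2d(np.float64(uv));d=np.c_[uv,np.ones(len(uv))]@np.linalg.inv(K).T@P[:3,:3].T
    return P[:3,3]+d*((z-P[2,3])/d[:,2])[:,None]
def proj(c,X):
    K,P=c;X=np.atleast_2d(X);q=(X-P[:3,3])@P[:3,:3]@K.T;return q[:,:2]/q[:,2:]
E
python3 - <<'E'
from h import *
im=cv2.imread("pics/top0.png")
cv2.imwrite("pics/topz.png",cv2.resize(im[150:330,200:370],None,fx=4,fy=3.3,interpolation=cv2.INTER_CUBIC)[:600])
cv2.imwrite("pics/topz.png",cv2.resize(im[155:295,205:365],None,fx=4.2,fy=4.2,interpolation=cv2.INTER_CUBIC))
c=cam("top");f=lambda n,uv,z:print(n,ray(c,uv,z).round(3).tolist())
hsv=cv2.cvtColor(im,cv2.COLOR_BGR2HSV)
# gift box
m=cv2.inRange(hsv,(10,90,60),(25,255,255))
for x in cv2.findContours(m,0,2)[0]:
    if cv2.contourArea(x)>1500: print("box",cv2.minAreaRect(x))
m=cv2.inRange(hsv,(0,100,20),(12,255,140))
for x in cv2.findContours(m,0,2)[0]:
    if cv2.contourArea(x)>1500: print("riser",cv2.minAreaRect(x))
g=[[81,204],[152,194],[167,305],[92,317]]
f("tray",g,0.016)
E
```

```text
box ((394.0, 357.0), (68.0, 66.0), 90.0)
box ((439.7764892578125, 257.9941101074219), (76.68490600585938, 74.1902084350586), 77.47119140625)
box ((283.48516845703125, 225.14849853515625), (121.19551849365234, 87.16525268554688), 5.710593223571777)
box ((485.0, 58.49999237060547), (147.99996948242188, 34.99999237060547), -0.0)
riser ((283.38092041015625, 221.2304229736328), (122.29961395263672, 96.90213775634766), 5.52754020690918)
tray [[0.592, 0.387, 0.016], [0.612, 0.253, 0.016], [0.404, 0.217, 0.016], [0.382, 0.354, 0.016]]
```

View pics/topz.png

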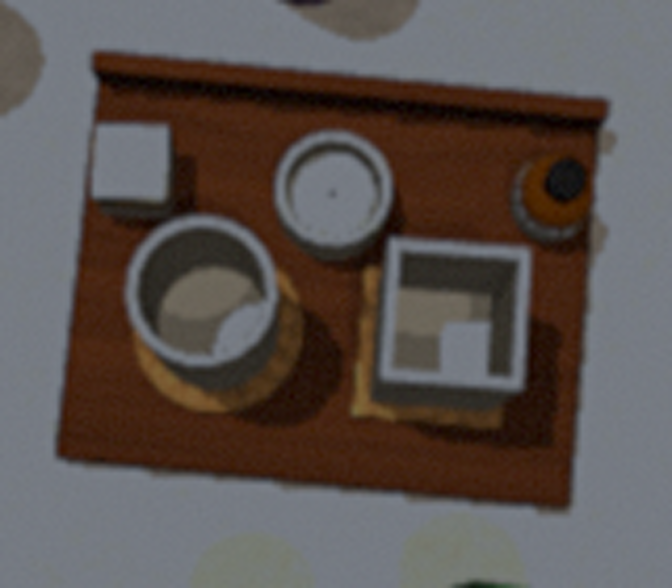

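```bash
python3 - <<'E'
from h import *
c=cam("top")
def f(n,uv,z):
    p=ray(c,(np.atleast_2d(np.float64(uv))+.5)/4.2-.5+[205,155],z);print(n,p[:,:2].round(4).tolist());return p
r=f("riser front",[[58,460],[570,508]],.02);d=r[1]-r[0];print(np.hypot(*d[:2]),"yaw",np.degrees(np.arctan2(d[0],-d[1])))
r=f("lip",[[95,52],[608,100]],.05);d=r[1]-r[0];print(np.hypot(*d[:2]),"yaw",np.degrees(np.arctan2(d[0],-d[1])))
f("round",[201,292],.155);s=f("sq",[[385,238],[532,245],[523,393],[376,387]],.155);print(s.mean(0))
for i in range(4):
    d=s[(i+1)%4]-s[i];print(np.hypot(*d[:2]).round(4),np.degrees(np.arctan2(d[1],d[0])).round(1))
f("candle",[334,192],.066);f("bottle",[567,179],.095);f("seed",[132,162],.07)
f("coast r",[218,327],.025);f("coast sq",[[372,266],[353,415],[500,428]],.025)
b=ray(c,cv2.boxPoints(((439.78,257.99),(76.68,74.2),77.5)),.036);print("box",b[:,:2],b.mean(0))
E
```

```text
riser front [[0.4794, 0.1235], [0.4593, -0.1029]]
0.22720895745476322 yaw -5.081735920280668
lip [[0.6573, 0.1076], [0.6367, -0.1184]]
0.22692514495237096 yaw -5.186118967297948
round [[0.5379, 0.0547]]
sq [[0.5591, -0.0157], [0.5567, -0.0722], [0.4998, -0.0681], [0.5019, -0.0122]]
[ 0.52939217 -0.04204401  0.155     ]
0.0565 -92.5
0.057 175.9
0.0559 87.9
0.0574 -3.5
candle [[0.5924, 0.0024]]
bottle [[0.5933, -0.0939]]
seed [[0.6043, 0.0889]]
coast r [[0.5383, 0.0531]]
coast sq [[0.566, -0.0154], [0.4995, -0.0069], [0.4941, -0.0718]]
box [[ 0.54551397 -0.2036591 ]
 [ 0.57614953 -0.33939185]
 [ 0.43875273 -0.36219065]
 [ 0.40953869 -0.22935575]] [ 0.49248873 -0.28364934  0.036     ]
```

```bash
cat >> h.py <<'E'
def goal(pos,xang,s=None,quiet=False):
    """shift and turn (tool units) to bring TCP to pos, pointing straight down, tool x at world angle xang deg"""
    s=s or observe();Rc=R.from_quat(s["ee_rot"]);a=np.radians(xang)
    X=np.array([np.cos(a),np.sin(a),0]);Z=np.array([0,0,-1.]);Rt=R.from_matrix(np.c_[X,np.cross(Z,X),Z])
    sh=Rc.inv().apply(np.array(pos)-s["position"]);ro=(Rc.inv()*Rt).as_rotvec()
    cur=Rc.as_matrix()[:,0]
    print("t",round(s["time"],2),"pos",s["position"].round(4),"xang",np.degrees(np.arctan2(cur[1],cur[0])).round(2),"w",round(s["width"],4),"F",s["contact_force"].round(1))
    print("travel",(sh/.2).round(4).tolist(),"rot",(ro/(np.pi/2)).round(4).tolist(),"rows",round(max(np.linalg.norm(sh)/.0417,np.degrees(np.linalg.norm(ro))/7.16),1))
E
python3 -c "
from h import *
goal([.46,.02,.36],174.9)"
```

```text
t 0.15 pos [0.1483 0.658  0.2303] xang 167.29 w 0.0856 F [-0.5 -0.  -0.8]
travel [-2.222, -2.7701, -0.6443] rot [-0.0011, -0.0003, -0.0846] rows 17.3
```

Emit:
{"fn": "step_arm", "kwargs": {"travel": [[0, 0, -0.2], [0, 0, -0.4], [0, 0, -0.6]], "delta_rot": [[0, 0, 0], [0, 0, 0], [0, 0, 0]], "jaw": [1, 1, 1]}}

```text
time: 0.4
position: [0.1481, 0.6578, 0.3509]
ee_rot: [0.111, 0.994, -0.002, -0.001]
contact_force: [-0.3, 0.2, 0.6]
width: 0.0852
```

Emit:
{"fn": "step_arm", "kwargs": {"travel": [[-0.11, -0.138, 0], [-0.22, -0.276, 0], [-0.33, -0.414, 0], [-0.44, -0.552, 0], [-0.55, -0.69, 0]], "delta_rot": [[0, 0, 0], [0, 0, 0], [0, 0, 0], [0, 0, 0], [0, 0, 0]], "jaw": [1, 1, 1, 1, 1]}}

```text
time: 0.82
position: [0.2256, 0.498, 0.3508]
ee_rot: [0.11, 0.994, -0.0, -0.0]
contact_force: [0.4, 0.5, -0.2]
width: 0.0857
```

Emit:
{"fn": "step_arm", "kwargs": {"travel": [[-0.11, -0.138, 0], [-0.22, -0.276, 0], [-0.33, -0.414, 0], [-0.44, -0.552, 0], [-0.55, -0.69, 0]], "delta_rot": [[0, 0, 0], [0, 0, 0], [0, 0, 0], [0, 0, 0], [0, 0, 0]], "jaw": [1, 1, 1, 1, 1]}}

```text
time: 1.23
position: [0.3025, 0.3392, 0.351]
ee_rot: [0.11, 0.994, -0.0, -0.0]
contact_force: [0.3, -0.2, 1.3]
width: 0.0855
```

Emit:
{"fn": "step_arm", "kwargs": {"travel": [[-0.11, -0.138, 0], [-0.22, -0.276, 0], [-0.33, -0.414, 0], [-0.44, -0.552, 0], [-0.55, -0.69, 0]], "delta_rot": [[0, 0, 0], [0, 0, 0], [0, 0, 0], [0, 0, 0], [0, 0, 0]], "jaw": [1, 1, 1, 1, 1]}}

```text
time: 1.65
position: [0.3794, 0.1804, 0.3512]
ee_rot: [0.111, 0.994, 0.0, 0.0]
contact_force: [0.7, -0.0, -0.2]
width: 0.0856
```

```bash
python3 -c "
from h import *
goal([.46,.02,.36],174.9)"
```

```text
t 1.65 pos [0.3794 0.1804 0.3512] xang 167.3 w 0.0856 F [ 0.7 -0.  -0.2]
travel [-0.5693, -0.6937, -0.044] rot [0.0001, 0.0002, -0.0844] rows 4.3
```

Emit:
{"fn": "step_arm", "kwargs": {"travel": [[-0.11, -0.138, -0.01], [-0.22, -0.276, -0.02], [-0.33, -0.414, -0.03], [-0.45, -0.552, -0.04], [-0.57, -0.69, -0.044]], "delta_rot": [[0, 0, -0.02], [0, 0, -0.04], [0, 0, -0.06], [0, 0, -0.084], [0, 0, -0.084]], "jaw": [1, 1, 1, 1, 1]}}

```text
time: 2.07
position: [0.4605, 0.0206, 0.3603]
ee_rot: [0.044, 0.999, 0.0, 0.0]
contact_force: [0.2, 0.4, -0.3]
width: 0.0855
```

Emit:
{"fn": "step_arm", "kwargs": {"travel": [[0, 0, 0], [0, 0, 0]], "delta_rot": [[0, 0, 0], [0, 0, 0]], "jaw": [1, 1]}}

```text
time: 2.23
position: [0.4604, 0.0208, 0.3594]
ee_rot: [0.047, 0.999, 0.0, -0.001]
contact_force: [-0.4, 0.3, 0.3]
width: 0.0856
```

```bash
python3 -c "
from h import *
goal([.46,.02,.36],174.9);np.save('p1.npy',observe(),allow_pickle=True)
im=capture('wrist');cv2.imwrite('pics/w1.png',im[:,:,::-1])"
```

```text
t 2.23 pos [0.4604 0.0208 0.3594] xang 174.64 w 0.0856 F [-0.4  0.3  0.3]
travel [0.0015, -0.0044, -0.0029] rot [0.0003, -0.0011, -0.0029] rows 0.0
```

View pics/w1.png

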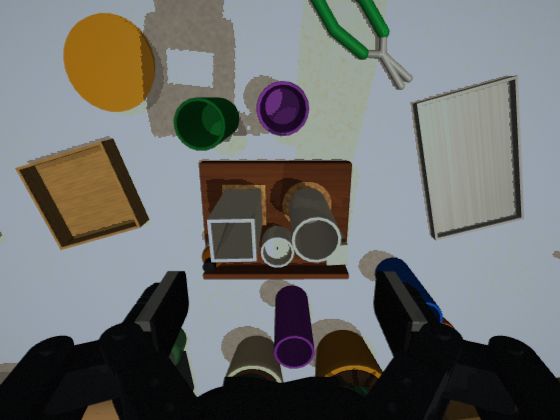

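```bash
python3 - <<'E'
import cv2
im=cv2.imread("pics/w1.png")
cv2.imwrite("pics/w1z.png",cv2.resize(im[155:285,195:355],None,fx=4.5,fy=4.5,interpolation=cv2.INTER_CUBIC))
E
```

```text
(no output)
```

View pics/w1z.png

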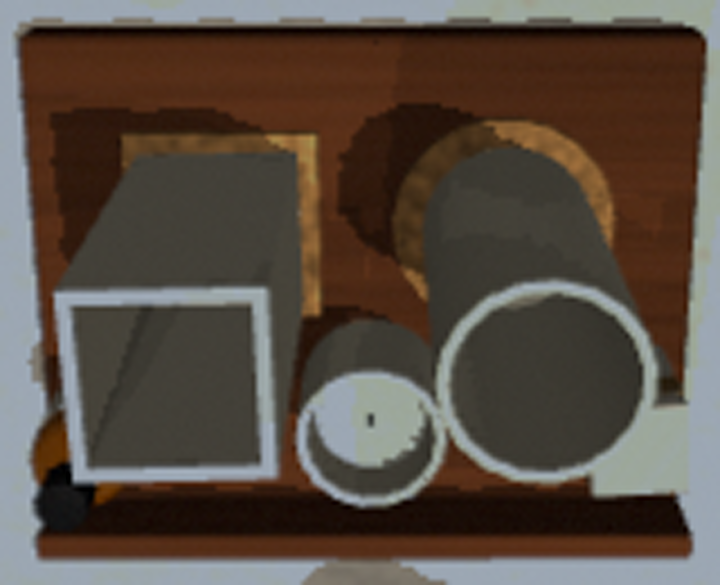

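```bash
python3 - <<'E'
from h import *
s=np.load("p1.npy",allow_pickle=True).item();c=cam("wrist",s)
def f(n,uv,z):
    p=ray(c,(np.atleast_2d(np.float64(uv))+.5)/4.5-.5+[195,155],z);print(n,p[:,:2].round(4).tolist());return p
def seg(p):
    d=np.diff(np.r_[p,p[:1]],axis=0);print(" len",np.hypot(d[:,0],d[:,1]).round(4)," ang",np.degrees(np.arctan2(d[:,1],d[:,0])).round(1),"mean",p.mean(0).round(4))
seg(f("sqv",[[55,292],[268,287],[279,477],[76,482]],.155))
f("round",[547,383],.155);f("candle",[371.5,438],.066)
seg(f("coastsq",[[122,135],[317,134],[322,315]],.025))
f("coastr",[503.5,229],.025)
seg(f("riser front/back lip",[[18,30],[706,30]],.02));seg(f("lip",[[692,556],[38,556]],.05))
def g(n,uv,z): p=ray(c,uv,z);print(n);seg(p)
g("box",[[17,168],[109,138],[148,219],[62,248]],.036)
g("tray",[[412,101],[517,76],[522,218],[434,238]],.016)
E
```

```text
sqv [[0.501, -0.0675], [0.5047, -0.0136], [0.5583, -0.0171], [0.5547, -0.0708]]
 len [0.054  0.0537 0.0538 0.0538]  ang [ 86.1  -3.7 -93.8 176.4] mean [ 0.5297 -0.0423  0.155 ]
round [[0.5378, 0.0551]]
candle [[0.593, 0.0033]]
coastsq [[0.4935, -0.0715], [0.4992, -0.0063], [0.5642, -0.0117]]
 len [0.0654 0.0652 0.0927]  ang [  84.9   -4.7 -139.8] mean [ 0.519  -0.0298  0.025 ]
coastr [[0.5386, 0.0537]]
riser front/back lip [[0.4559, -0.1014], [0.4773, 0.1255]]
 len [0.2279 0.2279]  ang [ 84.6 -95.4] mean [0.4666 0.012  0.02  ]
lip [[0.657, 0.11], [0.6354, -0.1185]]
 len [0.2295 0.2295]  ang [-95.4  84.6] mean [ 0.6462 -0.0043  0.05  ]
box
 len [0.1468 0.128  0.1497 0.1332]  ang [ 101.6   12.5  -76.4 -168.8] mean [ 0.4876 -0.2756  0.036 ]
tray
 len [0.1454 0.2177 0.1395 0.221 ]  ang [  97.8    9.7  -81.  -168.8] mean [0.4978 0.3058 0.016 ]
```

```bash
python3 -c "
from h import *
goal([.538,.0548,.26],174.9)"
```

```text
t 2.28 pos [0.46   0.022  0.3596] xang 174.76 w 0.0856 F [ 0.2 -0.1 -0.6]
travel [-0.374, 0.1989, 0.4976] rot [0.0004, -0.0009, -0.0016] rows 3.1
```

Emit:
{"fn": "step_arm", "kwargs": {"travel": [[-0.08, 0.045, 0.12], [-0.18, 0.09, 0.24], [-0.28, 0.145, 0.37], [-0.374, 0.195, 0.497], [-0.374, 0.195, 0.497]], "delta_rot": [[0, 0, 0], [0, 0, 0], [0, 0, 0], [0, 0, 0], [0, 0, 0]], "jaw": [0.7, 0.7, 0.7, 0.7, 0.7]}}

```text
time: 2.7
position: [0.5365, 0.0573, 0.2536]
ee_rot: [0.043, 0.999, 0.001, -0.005]
contact_force: [-1.6, -0.5, -0.8]
width: 0.0723
```

Emit:
{"fn": "step_arm", "kwargs": {"travel": [[0, 0, 0], [0, 0, 0]], "delta_rot": [[0, 0, 0], [0, 0, 0]], "jaw": [0.7, 0.7]}}

```text
time: 2.87
position: [0.5378, 0.0555, 0.2616]
ee_rot: [0.044, 0.999, -0.0, 0.0]
contact_force: [0.1, -0.4, 1.4]
width: 0.0726
```

```bash
python3 -c "
from h import *
goal([.538,.0548,.105],174.9)
im=capture('wrist');cv2.imwrite('pics/w2.png',im[:,:,::-1])
goal([.538,.0548,.105],174.9)"
```

```text
t 2.87 pos [0.5378 0.0555 0.2616] xang 174.96 w 0.0726 F [ 0.1 -0.4  1.4]
travel [-0.0009, -0.0031, 0.7832] rot [-0.0, 0.0004, 0.0007] rows 3.8
t 2.92 pos [0.5381 0.0551 0.2626] xang 174.92 w 0.0727 F [-0.2  0.   0.7]
travel [0.0027, -0.0014, 0.7882] rot [-0.0, 0.0017, 0.0002] rows 3.8
```

View pics/w2.png

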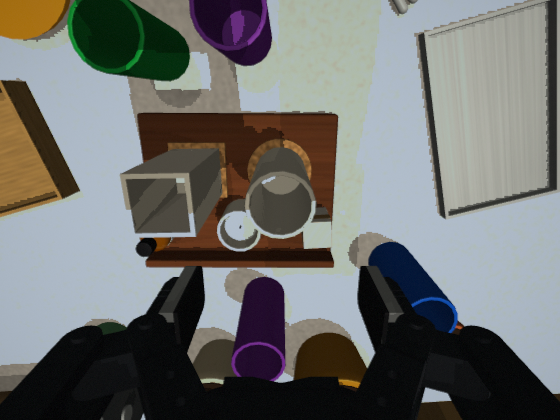

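Emit:
{"fn": "step_arm", "kwargs": {"travel": [[0, 0, 0.15], [0, 0, 0.35], [0, 0, 0.55], [0, 0, 0.72], [0, 0, 0.79]], "delta_rot": [[0, 0, 0], [0, 0, 0], [0, 0, 0], [0, 0, 0], [0, 0, 0]], "jaw": [0.7, 0.7, 0.7, 0.7, 0.7]}}

```text
time: 3.33
position: [0.5355, 0.0545, 0.0998]
ee_rot: [0.045, 0.999, 0.0, -0.002]
contact_force: [-1.2, -0.0, 0.6]
width: 0.0725
```

Emit:
{"fn": "step_arm", "kwargs": {"travel": [[0, 0, 0], [0, 0, 0], [0, 0, 0], [0, 0, 0], [0, 0, 0]], "delta_rot": [[0, 0, 0], [0, 0, 0], [0, 0, 0], [0, 0, 0], [0, 0, 0]], "jaw": [0.5, 0.4, 0.3, 0.2, 0.1]}}

```text
time: 3.75
position: [0.5397, 0.0543, 0.1054]
ee_rot: [0.045, 0.999, -0.0, 0.002]
contact_force: [-1.1, 0.1, 3.4]
width: 0.0558
```

Emit:
{"fn": "step_arm", "kwargs": {"travel": [[0, 0, 0], [0, 0, 0], [0, 0, 0], [0, 0, 0], [0, 0, 0]], "delta_rot": [[0, 0, 0], [0, 0, 0], [0, 0, 0], [0, 0, 0], [0, 0, 0]], "jaw": [-1, -1, -1, -1, -1]}}

```text
time: 4.17
position: [0.5398, 0.0543, 0.1054]
ee_rot: [0.045, 0.999, -0.0, 0.002]
contact_force: [-0.3, 0.2, 5.8]
width: 0.0561
```

```bash
python3 -c "
from h import *
goal([.546,.312,.083],189)"
```

```text
t 4.17 pos [0.5398 0.0543 0.1054] xang 174.86 w 0.0561 F [-0.3  0.2  5.8]
travel [0.0852, 1.2861, 0.1113] rot [-0.0004, 0.0025, -0.1571] rows 6.2
```

Emit:
{"fn": "step_arm", "kwargs": {"travel": [[0, 0, -0.04], [0, 0, -0.12], [0, 0, -0.25], [0, 0, -0.4], [0, 0, -0.5]], "delta_rot": [[0, 0, 0], [0, 0, 0], [0, 0, 0], [0, 0, 0], [0, 0, 0]], "jaw": [-1, -1, -1, -1, -1]}}

```text
time: 4.58
position: [0.5385, 0.0544, 0.2052]
ee_rot: [0.045, 0.999, -0.0, 0.001]
contact_force: [0.5, -0.5, -1.4]
width: 0.0559
```

Emit:
{"fn": "step_arm", "kwargs": {"travel": [[0, 0, 0], [0, 0, 0], [0, 0, 0]], "delta_rot": [[0, 0, 0], [0, 0, 0], [0, 0, 0]], "jaw": [-1, -1, -1]}}

```text
time: 4.83
position: [0.5369, 0.0545, 0.2008]
ee_rot: [0.045, 0.999, 0.0, -0.002]
contact_force: [0.3, -0.5, -3.2]
width: 0.0561
```

```bash
python3 -c "
from h import *
goal([.546,.312,.2],189)
im=capture('side');cv2.imwrite('pics/s1.png',im[:,:,::-1])
im=capture('wrist');cv2.imwrite('pics/w3.png',im[:,:,::-1])
goal([.546,.312,.2],189)"
```

```text
t 4.83 pos [0.5369 0.0545 0.2008] xang 174.85 w 0.0561 F [ 0.3 -0.5 -3.2]
travel [0.0703, 1.2863, 0.0042] rot [0.0002, -0.0021, -0.1572] rows 6.2
t 4.93 pos [0.5366 0.0545 0.2   ] xang 174.85 w 0.0561 F [-0.6  0.2 -3. ]
travel [0.0688, 1.2863, 0.0004] rot [0.0004, -0.003, -0.1572] rows 6.2
```

View pics/s1.png

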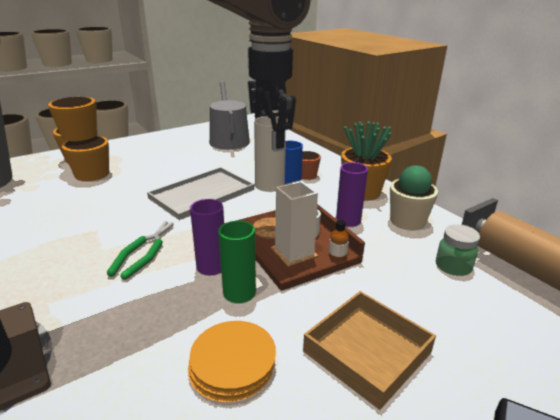

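View pics/w3.png

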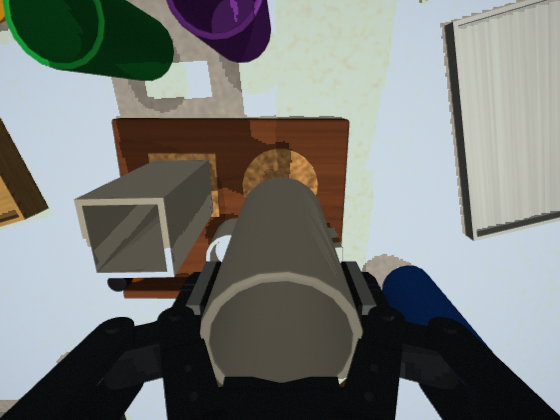

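Emit:
{"fn": "step_arm", "kwargs": {"travel": [[0.005, 0.07, 0], [0.015, 0.21, 0], [0.02, 0.36, 0], [0.03, 0.51, 0], [0.035, 0.66, 0]], "delta_rot": [[0, 0, 0], [0, 0, 0], [0, 0, 0], [0, 0, 0], [0, 0, 0]], "jaw": [-1, -1, -1, -1, -1]}}

```text
time: 5.35
position: [0.5419, 0.1875, 0.2004]
ee_rot: [0.045, 0.999, -0.0, -0.002]
contact_force: [0.8, 0.1, -2.3]
width: 0.0561
```

Emit:
{"fn": "step_arm", "kwargs": {"travel": [[0.01, 0.14, 0], [0.015, 0.28, 0], [0.02, 0.42, 0], [0.03, 0.54, 0], [0.035, 0.626, 0]], "delta_rot": [[0, 0, -0.03], [0, 0, -0.06], [0, 0, -0.1], [0, 0, -0.13], [0, 0, -0.157]], "jaw": [-1, -1, -1, -1, -1]}}

```text
time: 5.77
position: [0.546, 0.3137, 0.2001]
ee_rot: [-0.08, 0.997, -0.0, -0.002]
contact_force: [-0.2, 0.6, -2.4]
width: 0.056
```

Emit:
{"fn": "step_arm", "kwargs": {"travel": [[0, 0, 0.05], [0, 0, 0.15], [0, 0, 0.25], [0, 0, 0.3], [0, 0, 0.3]], "delta_rot": [[0, 0, 0], [0, 0, 0], [0, 0, 0], [0, 0, 0], [0, 0, 0]], "jaw": [-1, -1, -1, -1, -1]}}

```text
time: 6.18
position: [0.5443, 0.3101, 0.1372]
ee_rot: [-0.078, 0.997, -0.001, -0.005]
contact_force: [-0.8, -0.6, -2.6]
width: 0.0562
```

```bash
python3 -c "
from h import *
goal([.546,.312,.083],189)
im=capture('wrist');cv2.imwrite('pics/w4.png',im[:,:,::-1])
im=capture('side');cv2.imwrite('pics/s4.png',im[:,:,::-1])
goal([.546,.312,.083],189)"
```

```text
t 6.18 pos [0.5443 0.3101 0.1372] xang -171.07 w 0.0562 F [-0.8 -0.6 -2.6]
travel [-0.0123, 0.0088, 0.2707] rot [-0.0014, -0.0062, -0.0008] rows 1.3
t 6.28 pos [0.5469 0.3112 0.1417] xang -171.07 w 0.0555 F [ 0.6  1.8 -1.8]
travel [0.0033, 0.005, 0.2933] rot [-0.0004, -0.0013, -0.0007] rows 1.4
```

View pics/w4.png

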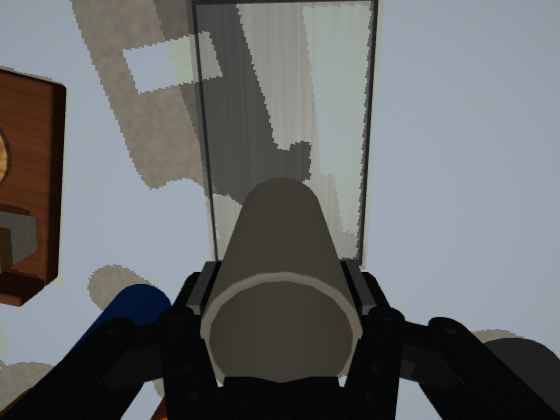

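View pics/s4.png

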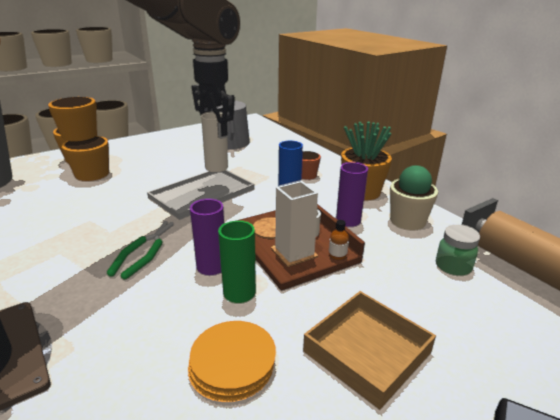

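Emit:
{"fn": "step_arm", "kwargs": {"travel": [[0, 0, 0.1], [0, 0, 0.18], [0, 0, 0.22], [0, 0, 0.25], [0, 0, 0.25]], "delta_rot": [[0, 0, 0], [0, 0, 0], [0, 0, 0], [0, 0, 0], [0, 0, 0]], "jaw": [-1, -1, -1, -1, -1]}}

```text
time: 6.7
position: [0.5471, 0.3116, 0.0922]
ee_rot: [-0.078, 0.997, -0.0, -0.001]
contact_force: [-0.9, -0.7, -1.8]
width: 0.0561
```

Emit:
{"fn": "step_arm", "kwargs": {"travel": [[0, 0, 0], [0, 0, 0.01], [0, 0, 0.015], [0, 0, 0.02], [0, 0, 0.02]], "delta_rot": [[0, 0, 0], [0, 0, 0], [0, 0, 0], [0, 0, 0], [0, 0, 0]], "jaw": [-1, -1, -1, -1, -1]}}

```text
time: 7.12
position: [0.5474, 0.3119, 0.089]
ee_rot: [-0.078, 0.997, 0.0, 0.0]
contact_force: [1.0, 0.5, -2.6]
width: 0.0559
```

Emit:
{"fn": "step_arm", "kwargs": {"travel": [[0, 0, 0.005], [0, 0, 0.01], [0, 0, 0.015], [0, 0, 0.02], [0, 0, 0.02]], "delta_rot": [[0, 0, 0], [0, 0, 0], [0, 0, 0], [0, 0, 0], [0, 0, 0]], "jaw": [-1, -1, -1, -1, -1]}}

```text
time: 7.53
position: [0.5472, 0.3119, 0.0846]
ee_rot: [-0.078, 0.997, -0.0, -0.0]
contact_force: [0.8, 0.5, -2.6]
width: 0.0554
```

Emit:
{"fn": "step_arm", "kwargs": {"travel": [[0, 0, 0.003], [0, 0, 0.006], [0, 0, 0.01], [0, 0, 0.01]], "delta_rot": [[0, 0, 0], [0, 0, 0], [0, 0, 0], [0, 0, 0]], "jaw": [-1, -1, -1, -1]}}

```text
time: 7.87
position: [0.5476, 0.3119, 0.0845]
ee_rot: [-0.078, 0.997, -0.0, 0.0]
contact_force: [-2.4, -2.2, 5.5]
width: 0.056
```

Emit:
{"fn": "step_arm", "kwargs": {"travel": [[0, 0, 0], [0, 0, 0], [0, 0, 0], [0, 0, 0], [0, 0, 0]], "delta_rot": [[0, 0, 0], [0, 0, 0], [0, 0, 0], [0, 0, 0], [0, 0, 0]], "jaw": [0.4, 0.5, 0.6, 0.8, 0.8]}}

```text
time: 8.28
position: [0.5473, 0.3118, 0.0825]
ee_rot: [-0.078, 0.997, -0.0, -0.0]
contact_force: [0.6, -0.4, 0.2]
width: 0.077
```

Emit:
{"fn": "step_arm", "kwargs": {"travel": [[0, 0, -0.1], [0, 0, -0.3], [0, 0, -0.5], [0, 0, -0.7], [0, 0, -0.9]], "delta_rot": [[0, 0, 0], [0, 0, 0], [0, 0, 0], [0, 0, 0], [0, 0, 0]], "jaw": [0.8, 0.8, 0.8, 0.8, 0.8]}}

```text
time: 8.7
position: [0.547, 0.3117, 0.2643]
ee_rot: [-0.078, 0.997, -0.0, -0.0]
contact_force: [0.8, 0.0, 0.9]
width: 0.0771
```

```bash
python3 -c "
from h import *
goal([.53,-.0423,.26],176.3)
im=capture('top');cv2.imwrite('pics/t5.png',im[:,:,::-1])
im=capture('side');cv2.imwrite('pics/s5.png',im[:,:,::-1])
goal([.53,-.0423,.26],176.3)"
```

```text
t 8.7 pos [0.547  0.3117 0.2643] xang -171.02 w 0.0771 F [0.8 0.  0.9]
travel [0.3602, -1.7352, 0.0219] rot [-0.0001, -0.0002, 0.1409] rows 8.5
t 8.8 pos [0.5511 0.3134 0.2731] xang -171.01 w 0.0774 F [ 0.5 -0.2  1. ]
travel [0.3829, -1.7403, 0.0532] rot [0.0034, 0.0105, 0.141] rows 8.6
```

View pics/s5.png

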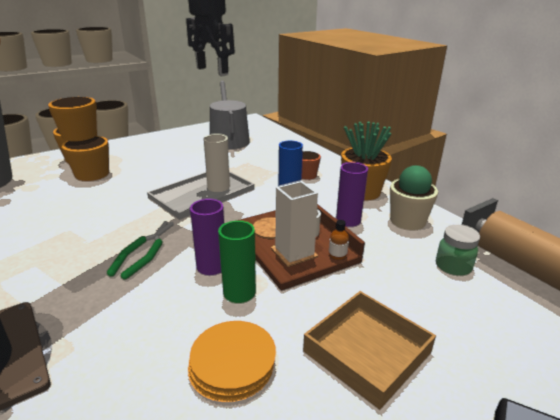

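The round vase stands upright on the tray at side-view (217,165). Next is the square vase.

Emit:
{"fn": "step_arm", "kwargs": {"travel": [[0.02, -0.1, 0], [0.06, -0.29, 0], [0.1, -0.48, 0], [0.14, -0.68, 0], [0.18, -0.88, 0]], "delta_rot": [[0, 0, 0], [0, 0, 0], [0, 0, 0], [0, 0, 0], [0, 0, 0]], "jaw": [0.75, 0.75, 0.75, 0.75, 0.75]}}

```text
time: 9.22
position: [0.5386, 0.131, 0.262]
ee_rot: [-0.079, 0.997, -0.0, -0.0]
contact_force: [0.6, -0.3, -0.0]
width: 0.075
```

Emit:
{"fn": "step_arm", "kwargs": {"travel": [[0.04, -0.19, 0], [0.08, -0.38, 0], [0.12, -0.57, 0], [0.16, -0.75, 0], [0.18, -0.855, 0]], "delta_rot": [[0, 0, 0.03], [0, 0, 0.06], [0, 0, 0.1], [0, 0, 0.13], [0, 0, 0.141]], "jaw": [0.65, 0.65, 0.65, 0.65, 0.65]}}

```text
time: 9.63
position: [0.5297, -0.0454, 0.2622]
ee_rot: [0.035, 0.999, -0.001, -0.0]
contact_force: [0.6, 0.9, -0.1]
width: 0.0706
```

Emit:
{"fn": "step_arm", "kwargs": {"travel": [[0, 0, 0], [0, 0, 0], [0, 0, 0], [0, 0, 0]], "delta_rot": [[0, 0, 0], [0, 0, 0], [0, 0, 0], [0, 0, 0]], "jaw": [0.65, 0.65, 0.65, 0.65]}}

```text
time: 9.97
position: [0.5303, -0.041, 0.2625]
ee_rot: [0.032, 1.0, 0.0, -0.0]
contact_force: [0.1, -0.6, 0.3]
width: 0.0708
```

```bash
python3 -c "
from h import *
goal([.5297,-.0423,.105],176.3);s=observe();np.save('p6.npy',s,allow_pickle=True)
im=capture('wrist');cv2.imwrite('pics/w6.png',im[:,:,::-1])
cv2.imwrite('pics/w6z.png',cv2.resize(im[90:290,160:400,::-1],None,fx=3,fy=3,interpolation=cv2.INTER_CUBIC))
goal([.5297,-.0423,.105],176.3)"
```

```text
t 9.97 pos [ 0.5303 -0.041   0.2625] xang 176.38 w 0.0708 F [ 0.1 -0.6  0.3]
travel [0.0024, -0.0069, 0.7873] rot [0.0002, -0.0002, 0.0009] rows 3.8
t 10.02 pos [ 0.5303 -0.0409  0.2625] xang 176.4 w 0.0703 F [-0.2  0.2 -0.4]
travel [0.0026, -0.0074, 0.7876] rot [0.0002, -0.0002, 0.0011] rows 3.8
```

View pics/w6z.png

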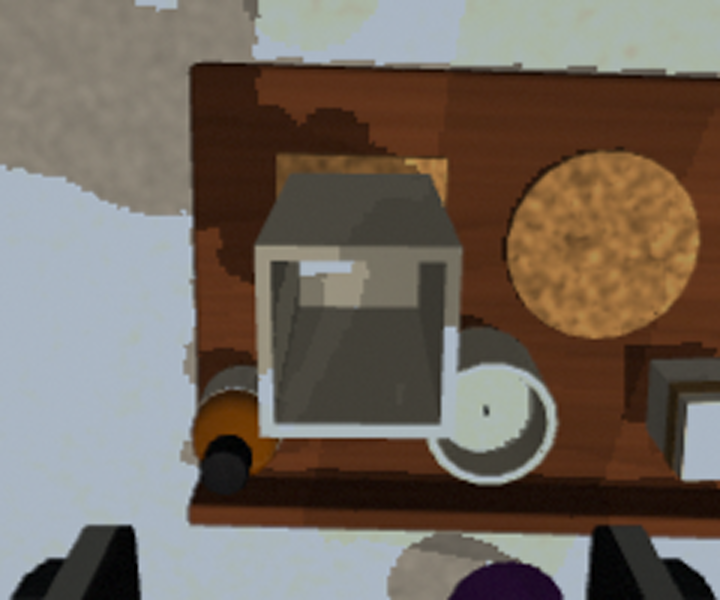

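```bash
python3 - <<'E'
from h import *
s=np.load("p6.npy",allow_pickle=True).item();c=cam("wrist",s)
def f(n,uv,z):
    p=ray(c,(np.atleast_2d(np.float64(uv))+.5)/3-.5+[160,90],z);print(n,p[:,:2].round(4).tolist());return p
def seg(p):
    d=np.diff(np.r_[p,p[:1]],axis=0);print(" len",np.hypot(d[:,0],d[:,1]).round(4)," ang",np.degrees(np.arctan2(d[:,1],d[:,0])).round(1),"mean",p.mean(0).round(4))
seg(f("sqv",[[255,246],[461,246],[457,437],[260,437]],.155))
f("candle",[490.5,423],.066)
im=cv2.imread("pics/w6.png");hsv=cv2.cvtColor(im,cv2.COLOR_BGR2HSV)[90:290,160:400]
m=cv2.inRange(hsv,(12,60,120),(25,255,255));m=cv2.morphologyEx(m,2,np.ones((3,3)))
for x in cv2.findContours(m,0,2)[0]:
    if cv2.contourArea(x)>800:
        x=cv2.convexHull(x)
        p=ray(c,x[:,0]+[160,90],.025);e=cv2.fitEllipse((p[:,:2]*1e4).astype(np.float32));print("ell",e)
seg(f("riser",[[192,64],[720,75]],.02));seg(f("coast edge",[[277,154],[447,159]],.025))
E
```

```text
sqv [[0.5008, -0.0675], [0.5042, -0.0138], [0.5583, -0.0166], [0.5549, -0.0715]]
 len [0.0538 0.0543 0.055  0.0542]  ang [ 86.4  -3.  -93.6 175.8] mean [ 0.5295 -0.0424  0.155 ]
candle [[0.5927, 0.003]]
ell ((5377.50634765625, 541.0422973632812), (747.9835205078125, 754.5213623046875), 10.644025802612305)
riser [[0.4582, -0.1013], [0.4748, 0.0985]]
 len [0.2004 0.2004]  ang [ 85.2 -94.8] mean [ 0.4665 -0.0014  0.02  ]
coast edge [[0.4931, -0.0718], [0.4992, -0.0066]]
 len [0.0654 0.0654]  ang [ 84.7 -95.3] mean [ 0.4961 -0.0392  0.025 ]
```

Emit:
{"fn": "step_arm", "kwargs": {"travel": [[0.003, -0.007, 0.15], [0.003, -0.007, 0.35], [0.003, -0.007, 0.55], [0.003, -0.007, 0.72], [0.003, -0.007, 0.79]], "delta_rot": [[0, 0, 0], [0, 0, 0], [0, 0, 0], [0, 0, 0], [0, 0, 0]], "jaw": [0.65, 0.65, 0.65, 0.65, 0.65]}}

```text
time: 10.43
position: [0.5261, -0.0412, 0.0991]
ee_rot: [0.031, 0.999, 0.001, -0.004]
contact_force: [-1.3, 0.2, -0.5]
width: 0.0704
```

Emit:
{"fn": "step_arm", "kwargs": {"travel": [[0, 0, 0], [0, 0, 0], [0, 0, 0], [0, 0, 0], [0, 0, 0]], "delta_rot": [[0, 0, 0], [0, 0, 0], [0, 0, 0], [0, 0, 0], [0, 0, 0]], "jaw": [0.65, 0.5, 0.4, 0.3, 0.2]}}

```text
time: 10.85
position: [0.5316, -0.0434, 0.1074]
ee_rot: [0.032, 0.999, -0.0, 0.003]
contact_force: [0.7, 2.2, 4.4]
width: 0.0531
```

Emit:
{"fn": "step_arm", "kwargs": {"travel": [[0, 0, 0], [0, 0, 0], [0, 0, 0], [0, 0, 0], [0, 0, 0]], "delta_rot": [[0, 0, 0], [0, 0, 0], [0, 0, 0], [0, 0, 0], [0, 0, 0]], "jaw": [-1, -1, -1, -1, -1]}}

```text
time: 11.27
position: [0.5316, -0.0434, 0.1074]
ee_rot: [0.032, 0.999, 0.0, 0.002]
contact_force: [0.5, 3.8, 6.3]
width: 0.0532
```

Emit:
{"fn": "step_arm", "kwargs": {"travel": [[0, 0, -0.04], [0, 0, -0.12], [0, 0, -0.25], [0, 0, -0.42], [0, 0, -0.6]], "delta_rot": [[0, 0, 0], [0, 0, 0], [0, 0, 0], [0, 0, 0], [0, 0, 0]], "jaw": [-1, -1, -1, -1, -1]}}

```text
time: 11.68
position: [0.5276, -0.0433, 0.2237]
ee_rot: [0.032, 0.999, 0.0, -0.003]
contact_force: [0.2, -0.7, -3.3]
width: 0.0534
```

Emit:
{"fn": "step_arm", "kwargs": {"travel": [[0, 0, -0.05], [0, 0, -0.1], [0, 0, -0.1], [0, 0, -0.1]], "delta_rot": [[0, 0, 0], [0, 0, 0], [0, 0, 0], [0, 0, 0]], "jaw": [-1, -1, -1, -1]}}

```text
time: 12.02
position: [0.5286, -0.0433, 0.2427]
ee_rot: [0.032, 0.999, 0.0, -0.002]
contact_force: [-0.1, 0.7, -4.2]
width: 0.0537
```

```bash
python3 -c "
from h import *
s=observe();np.save('p7.npy',s,allow_pickle=True);goal([.448,.296,.24],189)
im=capture('wrist');cv2.imwrite('pics/w7.png',im[:,:,::-1])
im=capture('side');cv2.imwrite('pics/s7.png',im[:,:,::-1])
goal([.448,.296,.24],189)"
```

```text
t 12.02 pos [ 0.5286 -0.0433  0.2427] xang 176.28 w 0.0537 F [-0.1  0.7 -4.2]
travel [0.5122, 1.667, 0.0158] rot [0.0005, -0.0019, -0.1413] rows 8.4
t 12.12 pos [ 0.5282 -0.0432  0.2416] xang 176.29 w 0.0533 F [-0.1  0.3 -4.2]
travel [0.5098, 1.6664, 0.0123] rot [0.001, -0.0033, -0.1412] rows 8.4
```

View pics/w7.png

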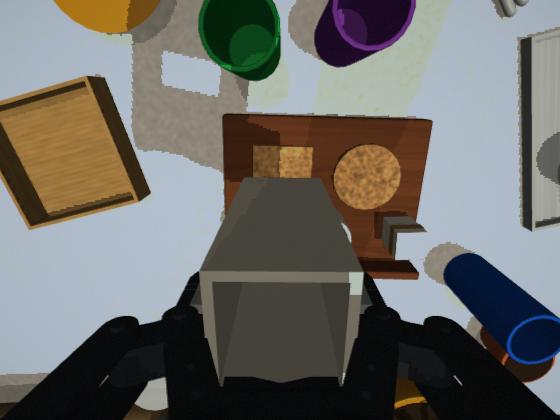

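Emit:
{"fn": "step_arm", "kwargs": {"travel": [[0.03, 0.09, 0], [0.08, 0.27, 0], [0.14, 0.46, 0], [0.2, 0.65, 0], [0.26, 0.84, 0]], "delta_rot": [[0, 0, 0], [0, 0, 0], [0, 0, 0], [0, 0, 0], [0, 0, 0]], "jaw": [-1, -1, -1, -1, -1]}}

```text
time: 12.53
position: [0.487, 0.1288, 0.2423]
ee_rot: [0.033, 0.999, -0.0, -0.002]
contact_force: [0.7, -0.1, -3.5]
width: 0.0534
```

Emit:
{"fn": "step_arm", "kwargs": {"travel": [[0.06, 0.18, 0], [0.12, 0.37, 0], [0.18, 0.56, 0], [0.22, 0.72, 0], [0.25, 0.827, 0]], "delta_rot": [[0, 0, -0.03], [0, 0, -0.06], [0, 0, -0.1], [0, 0, -0.13], [0, 0, -0.141]], "jaw": [-1, -1, -1, -1, -1]}}

```text
time: 12.95
position: [0.4473, 0.2983, 0.2422]
ee_rot: [-0.08, 0.997, -0.0, -0.002]
contact_force: [0.6, 0.1, -3.4]
width: 0.0533
```

Emit:
{"fn": "step_arm", "kwargs": {"travel": [[0, 0, 0.05], [0, 0, 0.2], [0, 0, 0.35], [0, 0, 0.5], [0, 0, 0.6]], "delta_rot": [[0, 0, 0], [0, 0, 0], [0, 0, 0], [0, 0, 0], [0, 0, 0]], "jaw": [-1, -1, -1, -1, -1]}}

```text
time: 13.37
position: [0.4465, 0.294, 0.1191]
ee_rot: [-0.078, 0.997, -0.002, -0.004]
contact_force: [-0.7, -0.3, -4.0]
width: 0.0535
```

Emit:
{"fn": "step_arm", "kwargs": {"travel": [[0, 0, 0.03], [0, 0, 0.06], [0, 0, 0.1], [0, 0, 0.1], [0, 0, 0.1]], "delta_rot": [[0, 0, 0], [0, 0, 0], [0, 0, 0], [0, 0, 0], [0, 0, 0]], "jaw": [-1, -1, -1, -1, -1]}}

```text
time: 13.78
position: [0.45, 0.2959, 0.1054]
ee_rot: [-0.078, 0.997, 0.0, 0.001]
contact_force: [-0.0, 0.6, -2.8]
width: 0.0534
```

```bash
python3 -c "
from h import *
goal([.448,.296,.088],189)
im=capture('side');cv2.imwrite('pics/s8.png',im[:,:,::-1])
im=capture('wrist');cv2.imwrite('pics/w8.png',im[:,:,::-1])
goal([.448,.296,.088],189)"
```

```text
t 13.78 pos [0.45   0.2959 0.1054] xang -171.03 w 0.0534 F [-0.   0.6 -2.8]
travel [0.0098, 0.0021, 0.0871] rot [0.0001, 0.0007, -0.0003] rows 0.4
t 13.88 pos [0.4504 0.2962 0.1061] xang -171.02 w 0.0534 F [ 0.2 -0.3 -4.1]
travel [0.0123, 0.001, 0.0907] rot [0.0004, 0.0017, -0.0002] rows 0.4
```

View pics/s8.png

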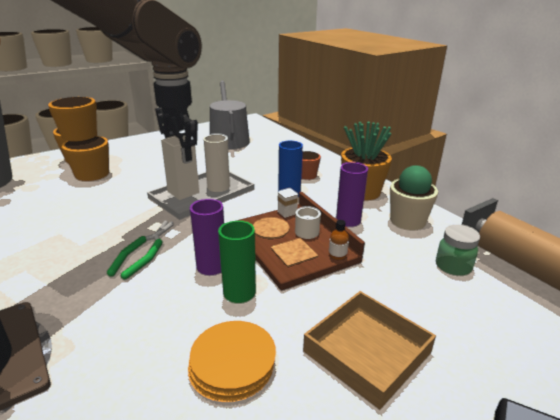

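View pics/w8.png

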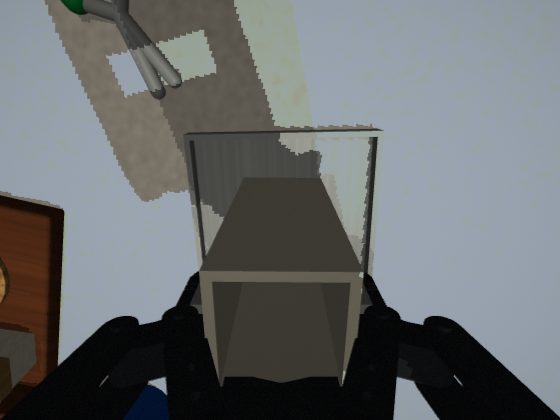

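Held vase is centred in the tray's near half (wrist view about x 280), and the round vase is upright behind it. Lowering to contact.

Emit:
{"fn": "step_arm", "kwargs": {"travel": [[0.005, 0, 0.02], [0.01, 0, 0.05], [0.01, 0, 0.07], [0.01, 0, 0.08], [0.01, 0, 0.08]], "delta_rot": [[0, 0, 0], [0, 0, 0], [0, 0, 0], [0, 0, 0], [0, 0, 0]], "jaw": [-1, -1, -1, -1, -1]}}

```text
time: 14.3
position: [0.4467, 0.2952, 0.0877]
ee_rot: [-0.078, 0.997, -0.0, -0.001]
contact_force: [-0.6, 0.2, -3.2]
width: 0.0536
```

Emit:
{"fn": "step_arm", "kwargs": {"travel": [[0, 0, 0.004], [0, 0, 0.008], [0, 0, 0.012], [0, 0, 0.012], [0, 0, 0.012]], "delta_rot": [[0, 0, 0], [0, 0, 0], [0, 0, 0], [0, 0, 0], [0, 0, 0]], "jaw": [-1, -1, -1, -1, -1]}}

```text
time: 14.72
position: [0.4476, 0.2956, 0.0865]
ee_rot: [-0.078, 0.997, 0.0, 0.0]
contact_force: [-0.8, 0.1, -3.3]
width: 0.0537
```

Emit:
{"fn": "step_arm", "kwargs": {"travel": [[0, 0, 0.003], [0, 0, 0.006], [0, 0, 0.009], [0, 0, 0.009], [0, 0, 0.009]], "delta_rot": [[0, 0, 0], [0, 0, 0], [0, 0, 0], [0, 0, 0], [0, 0, 0]], "jaw": [-1, -1, -1, -1, -1]}}

```text
time: 15.13
position: [0.4479, 0.2957, 0.0864]
ee_rot: [-0.078, 0.997, -0.0, 0.0]
contact_force: [-3.4, -1.2, 6.6]
width: 0.053
```

Emit:
{"fn": "step_arm", "kwargs": {"travel": [[0, 0, 0.003], [0, 0, 0.006], [0, 0, 0.006], [0, 0, 0.006]], "delta_rot": [[0, 0, 0], [0, 0, 0], [0, 0, 0], [0, 0, 0]], "jaw": [-1, -1, -1, -1]}}

```text
time: 15.47
position: [0.4481, 0.2958, 0.0865]
ee_rot: [-0.078, 0.997, -0.0, 0.0]
contact_force: [-5.7, -2.3, 12.6]
width: 0.0533
```

Emit:
{"fn": "step_arm", "kwargs": {"travel": [[0, 0, -0.005], [0, 0, -0.005], [0, 0, -0.005], [0, 0, -0.005], [0, 0, -0.005]], "delta_rot": [[0, 0, 0], [0, 0, 0], [0, 0, 0], [0, 0, 0], [0, 0, 0]], "jaw": [-1, 0.35, 0.45, 0.6, 0.75]}}

```text
time: 15.88
position: [0.4476, 0.2955, 0.0842]
ee_rot: [-0.078, 0.997, 0.0, 0.0]
contact_force: [0.4, 0.4, 0.1]
width: 0.0745
```

Emit:
{"fn": "step_arm", "kwargs": {"travel": [[0, 0, 0], [0, 0, -0.15], [0, 0, -0.35], [0, 0, -0.55], [0, 0, -0.75]], "delta_rot": [[0, 0, 0], [0, 0, 0], [0, 0, 0], [0, 0, 0], [0, 0, 0]], "jaw": [0.8, 0.8, 0.8, 0.8, 0.8]}}

```text
time: 16.3
position: [0.447, 0.2953, 0.2354]
ee_rot: [-0.078, 0.997, -0.0, -0.001]
contact_force: [0.8, 0.7, -0.0]
width: 0.0769
```

Emit:
{"fn": "step_arm", "kwargs": {"travel": [[0, 0, -0.1], [0, 0, -0.2], [0, 0, -0.2], [0, 0, -0.2]], "delta_rot": [[0, 0, 0], [0, 0, 0], [0, 0, 0], [0, 0, 0]], "jaw": [0.8, 0.8, 0.8, 0.8]}}

```text
time: 16.63
position: [0.4479, 0.2957, 0.275]
ee_rot: [-0.078, 0.997, 0.0, 0.001]
contact_force: [-0.7, 0.9, -0.3]
width: 0.0768
```

```bash
python3 -c "
from h import *
s=observe();np.save('p9.npy',s,allow_pickle=True)
im=capture('wrist');cv2.imwrite('pics/w9.png',im[:,:,::-1])
goal([.592,.003,.15],174.9)"
```

```text
t 16.68 pos [0.4471 0.2953 0.2731] xang -171.02 w 0.0768 F [-0.6 -0.4 -0.8]
travel [-0.4883, -1.5567, 0.6153] rot [-0.0003, -0.0008, 0.1565] rows 8.4
```

View pics/w9.png

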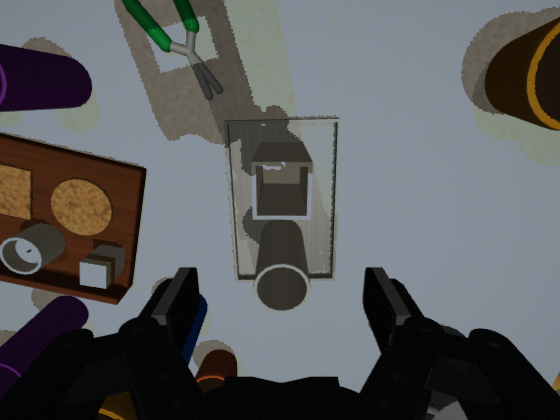

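Emit:
{"fn": "step_arm", "kwargs": {"travel": [[-0.03, -0.1, 0], [-0.09, -0.28, 0], [-0.15, -0.46, 0], [-0.2, -0.62, 0], [-0.25, -0.79, 0]], "delta_rot": [[0, 0, 0], [0, 0, 0], [0, 0, 0], [0, 0, 0], [0, 0, 0]], "jaw": [0.7, 0.6, 0.5, 0.5, 0.5]}}

```text
time: 17.1
position: [0.5208, 0.1458, 0.2711]
ee_rot: [-0.079, 0.997, 0.0, -0.002]
contact_force: [0.2, 0.4, -0.3]
width: 0.0643
```

Emit:
{"fn": "step_arm", "kwargs": {"travel": [[-0.05, -0.17, 0], [-0.1, -0.34, 0.05], [-0.16, -0.52, 0.15], [-0.21, -0.68, 0.25], [-0.238, -0.767, 0.3]], "delta_rot": [[0, 0, 0.03], [0, 0, 0.06], [0, 0, 0.1], [0, 0, 0.13], [0, 0, 0.1565]], "jaw": [0.5, 0.5, 0.5, 0.5, 0.5]}}

```text
time: 17.52
position: [0.591, 0.0, 0.2081]
ee_rot: [0.047, 0.999, -0.0, -0.004]
contact_force: [-1.2, 0.8, -1.1]
width: 0.0641
```

Emit:
{"fn": "step_arm", "kwargs": {"travel": [[0, 0, 0], [0, 0, 0], [0, 0, 0], [0, 0, 0]], "delta_rot": [[0, 0, 0], [0, 0, 0], [0, 0, 0], [0, 0, 0]], "jaw": [0.5, 0.5, 0.5, 0.5]}}

```text
time: 17.85
position: [0.5922, 0.0043, 0.2144]
ee_rot: [0.044, 0.999, 0.0, 0.0]
contact_force: [0.1, -0.2, -0.1]
width: 0.0642
```

```bash
python3 -c "
from h import *
s=observe();np.save('p10.npy',s,allow_pickle=True);goal([.5928,.003,.032],174.9)
im=capture('wrist');cv2.imwrite('pics/w10.png',im[:,:,::-1])
goal([.5928,.003,.032],174.9)"
```

```text
t 17.85 pos [0.5922 0.0043 0.2144] xang 175.0 w 0.0642 F [ 0.1 -0.2 -0.1]
travel [-0.0037, -0.0064, 0.9121] rot [0.0002, 0.0, 0.0011] rows 4.4
t 17.9 pos [0.5923 0.0044 0.2149] xang 175.01 w 0.0642 F [-0.1 -0.8  0.5]
travel [-0.0021, -0.0069, 0.9145] rot [0.0001, 0.0005, 0.0012] rows 4.4
```

View pics/w10.png

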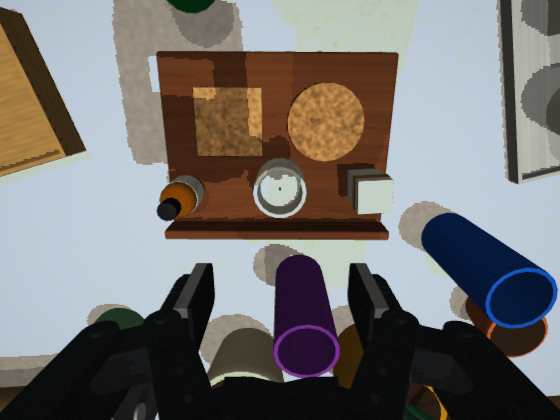

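```bash
python3 - <<'E'
from h import *
s=np.load("p10.npy",allow_pickle=True).item();c=cam("wrist",s)
im=cv2.imread("pics/w10.png");hsv=cv2.cvtColor(im,cv2.COLOR_BGR2HSV)
print("purple",ray(c,[[306,350]],.13),"cap?",ray(c,[[169,209]],.095),"seed",ray(c,[[375,195]],.07))
m=cv2.inRange(hsv,(12,60,90),(25,255,255));m=cv2.morphologyEx(m,2,np.ones((3,3)));m[180:]=0
for x in cv2.findContours(m,0,2)[0]:
    if cv2.contourArea(x)>2000:
        u,v,w,h=cv2.boundingRect(x)
        if u<180: continue
        x=cv2.convexHull(x);p=(ray(c,x[:,0],.025)[:,:2]*1e4).astype(np.float32);print((u,v,w,h),"ell",cv2.fitEllipse(p),"rect",cv2.minAreaRect(p))
# candle rim: circle of bright pixels
g=im[150:225,245:315].min(2);m=(g>150).astype(np.uint8)
n,l,st,ce=cv2.connectedComponentsWithStats(m);i=1+st[1:,4].argmax();ys,xs=np.where(l==i)
p=ray(c,np.c_[xs+245,ys+150],.066)[:,:2]*1e4;h=cv2.convexHull(p.astype(np.float32));print("candle",cv2.fitEllipse(h),cv2.minEnclosingCircle(h))
E
```

```text
purple [[0.71799618 0.01515666 0.13      ]] cap? [[ 0.59108596 -0.09129625  0.095     ]] seed [[0.60199259 0.09051023 0.07      ]]
(193, 86, 70, 70) ell ((5304.0185546875, -417.5903015136719), (722.6227416992188, 1183.303955078125), 82.45092010498047) rect ((5279.86669921875, -419.39019775390625), (666.8444213867188, 662.547119140625), 84.56012725830078)
(287, 82, 78, 80) ell ((5373.55419921875, 538.5062866210938), (763.7762451171875, 766.6448364257812), 39.68346405029297) rect ((5373.3408203125, 538.4727783203125), (759.6934204101562, 763.0379638671875), 41.9266471862793)
candle ((5895.8193359375, 25.993019104003906), (313.99029541015625, 344.9024353027344), 3.793955087661743) ((5884.03125, 31.342931747436523), 176.88462829589844)
```

Emit:
{"fn": "step_arm", "kwargs": {"travel": [[-0.002, -0.006, 0.15], [-0.002, -0.006, 0.35], [-0.002, -0.006, 0.55], [-0.002, -0.006, 0.7], [-0.002, -0.006, 0.8]], "delta_rot": [[0, 0, 0], [0, 0, 0], [0, 0, 0], [0, 0, 0], [0, 0, 0]], "jaw": [0.5, 0.5, 0.5, 0.5, 0.5]}}

```text
time: 18.32
position: [0.5906, 0.0035, 0.0513]
ee_rot: [0.044, 0.999, 0.0, -0.002]
contact_force: [0.1, -0.1, -0.1]
width: 0.0636
```

Emit:
{"fn": "step_arm", "kwargs": {"travel": [[0, 0, 0.03], [0, 0, 0.07], [0, 0, 0.11], [0, 0, 0.125], [0, 0, 0.125]], "delta_rot": [[0, 0, 0], [0, 0, 0], [0, 0, 0], [0, 0, 0], [0, 0, 0]], "jaw": [0.5, 0.5, 0.5, 0.5, 0.5]}}

```text
time: 18.73
position: [0.5933, 0.002, 0.0299]
ee_rot: [0.044, 0.999, -0.0, 0.001]
contact_force: [-0.1, -0.2, -0.6]
width: 0.0637
```

Emit:
{"fn": "step_arm", "kwargs": {"travel": [[0, 0, 0], [0, 0, 0], [0, 0, 0], [0, 0, 0], [0, 0, 0]], "delta_rot": [[0, 0, 0], [0, 0, 0], [0, 0, 0], [0, 0, 0], [0, 0, 0]], "jaw": [0.4, 0.3, 0.2, 0.1, 0]}}

```text
time: 19.15
position: [0.5939, 0.0018, 0.0308]
ee_rot: [0.045, 0.999, -0.0, 0.001]
contact_force: [-0.1, 0.6, 4.8]
width: 0.0489
```

Emit:
{"fn": "step_arm", "kwargs": {"travel": [[0, 0, 0], [0, 0, 0], [0, 0, 0], [0, 0, 0]], "delta_rot": [[0, 0, 0], [0, 0, 0], [0, 0, 0], [0, 0, 0]], "jaw": [-1, -1, -1, -1]}}

```text
time: 19.48
position: [0.5939, 0.0018, 0.0308]
ee_rot: [0.045, 0.999, -0.0, 0.001]
contact_force: [0.6, 0.4, 5.8]
width: 0.0489
```

Emit:
{"fn": "step_arm", "kwargs": {"travel": [[0, 0, -0.04], [0, 0, -0.15], [0, 0, -0.3], [0, 0, -0.45], [0, 0, -0.6]], "delta_rot": [[0, 0, 0], [0, 0, 0], [0, 0, 0], [0, 0, 0], [0, 0, 0]], "jaw": [-1, -1, -1, -1, -1]}}

```text
time: 19.9
position: [0.5918, 0.002, 0.1498]
ee_rot: [0.044, 0.999, 0.0, -0.001]
contact_force: [0.7, 0.3, -0.8]
width: 0.0488
```

Emit:
{"fn": "step_arm", "kwargs": {"travel": [[0, 0, -0.1], [0, 0, -0.2], [0, 0, -0.25], [0, 0, -0.25]], "delta_rot": [[0, 0, 0], [0, 0, 0], [0, 0, 0], [0, 0, 0]], "jaw": [-1, -1, -1, -1]}}

```text
time: 20.23
position: [0.594, 0.0017, 0.2022]
ee_rot: [0.044, 0.999, -0.0, 0.002]
contact_force: [-0.1, -0.1, -1.4]
width: 0.0489
```

```bash
python3 -c "
from h import *
goal([.49,-.284,.2],192.5)
s=observe();np.save('p11.npy',s,allow_pickle=True)
im=capture('wrist');cv2.imwrite('pics/w11.png',im[:,:,::-1])
goal([.49,-.284,.2],192.5)"
```

```text
t 20.23 pos [0.594  0.0017 0.2022] xang 174.9 w 0.0489 F [-0.1 -0.1 -1.4]
travel [0.391, -1.469, 0.01] rot [-0.0008, 0.0031, -0.1956] rows 7.3
t 20.28 pos [0.593  0.0018 0.2   ] xang 174.9 w 0.0488 F [ 0.1  0.2 -1. ]
travel [0.386, -1.4693, -0.0] rot [-0.0003, 0.001, -0.1956] rows 7.3
```

View pics/w11.png

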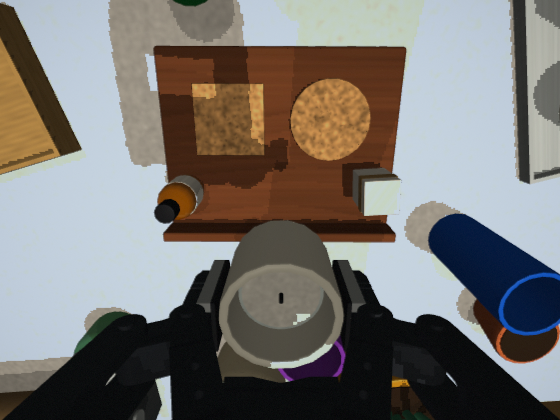

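Emit:
{"fn": "step_arm", "kwargs": {"travel": [[0.02, -0.08, 0], [0.07, -0.24, 0], [0.11, -0.41, 0], [0.15, -0.58, 0], [0.19, -0.74, 0]], "delta_rot": [[0, 0, 0], [0, 0, 0], [0, 0, 0], [0, 0, 0], [0, 0, 0]], "jaw": [-1, -1, -1, -1, -1]}}

```text
time: 20.7
position: [0.5398, -0.1429, 0.1965]
ee_rot: [0.044, 0.999, 0.001, -0.002]
contact_force: [0.2, -0.6, -0.9]
width: 0.0483
```

Emit:
{"fn": "step_arm", "kwargs": {"travel": [[0.04, -0.16, 0], [0.09, -0.32, 0], [0.13, -0.48, 0], [0.17, -0.63, 0], [0.195, -0.73, 0]], "delta_rot": [[0, 0, -0.04], [0, 0, -0.08], [0, 0, -0.12], [0, 0, -0.16], [0, 0, -0.1956]], "jaw": [-1, -1, -1, -1, -1]}}

```text
time: 21.12
position: [0.4877, -0.2857, 0.1965]
ee_rot: [-0.109, 0.994, 0.001, -0.002]
contact_force: [0.1, 0.0, 0.3]
width: 0.0488
```

Emit:
{"fn": "step_arm", "kwargs": {"travel": [[0, 0, 0], [0, 0, 0], [0, 0, 0], [0, 0, 0]], "delta_rot": [[0, 0, 0], [0, 0, 0], [0, 0, 0], [0, 0, 0]], "jaw": [-1, -1, -1, -1]}}

```text
time: 21.45
position: [0.4898, -0.2827, 0.1982]
ee_rot: [-0.109, 0.994, 0.001, -0.001]
contact_force: [-0.0, 0.5, -1.1]
width: 0.049
```

```bash
python3 -c "
from h import *
goal([.49,-.284,.02],192.5)
s=observe();np.save('p12.npy',s,allow_pickle=True)
im=capture('wrist');cv2.imwrite('pics/w12.png',im[:,:,::-1])
goal([.49,-.284,.02],192.5)"
```

```text
t 21.45 pos [ 0.4898 -0.2827  0.1982] xang -167.46 w 0.049 F [-0.   0.5 -1.1]
travel [-0.0005, -0.0082, 0.8908] rot [0.0012, -0.0007, 0.0005] rows 4.3
t 21.5 pos [ 0.49   -0.2827  0.1985] xang -167.43 w 0.0491 F [ 0.7  0.3 -0.4]
travel [0.0009, -0.0075, 0.8925] rot [0.0009, -0.0005, 0.0008] rows 4.3
```

View pics/w12.png

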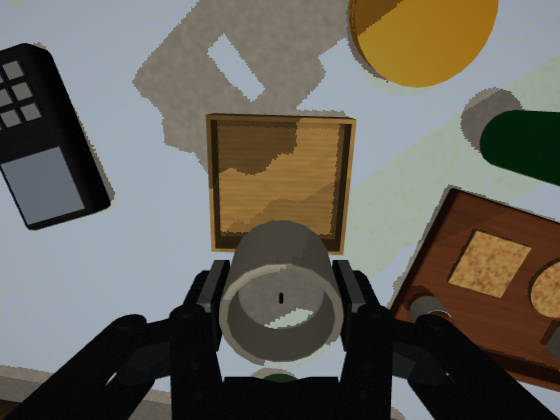

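```bash
python3 - <<'E'
from h import *
s=np.load("p12.npy",allow_pickle=True).item();c=cam("wrist",s)
p=ray(c,[[207,115],[355,118],[344,255],[213,250]],.036);print(p)
d=np.diff(np.r_[p,p[:1]],axis=0);print(np.hypot(d[:,0],d[:,1]),np.degrees(np.arctan2(d[:,1],d[:,0])),p.mean(0))
goal([p.mean(0)[0],p.mean(0)[1],.02],192)
E
```

```text
[[ 0.43780316 -0.36194968  0.036     ]
 [ 0.41130003 -0.23068705  0.036     ]
 [ 0.54613597 -0.20216845  0.036     ]
 [ 0.56987414 -0.33612651  0.036     ]]
[0.13391151 0.13781887 0.13604507 0.13457184] [ 101.41507192   11.94239139  -79.95116588 -168.9368192 ] [ 0.49127832 -0.28273292  0.036     ]
t 21.5 pos [ 0.49   -0.2827  0.1985] xang -167.43 w 0.0491 F [ 0.7  0.3 -0.4]
travel [-0.0067, -0.0027, 0.8925] rot [0.0009, -0.0005, 0.0063] rows 4.3
```

Emit:
{"fn": "step_arm", "kwargs": {"travel": [[-0.005, 0, 0.12], [-0.005, 0, 0.3], [-0.005, 0, 0.5], [-0.005, 0, 0.65], [-0.005, 0, 0.75]], "delta_rot": [[0, 0, 0], [0, 0, 0], [0, 0, 0], [0, 0, 0], [0, 0, 0]], "jaw": [-1, -1, -1, -1, -1]}}

```text
time: 21.92
position: [0.4894, -0.2811, 0.0454]
ee_rot: [-0.11, 0.994, 0.002, -0.002]
contact_force: [-0.1, 0.5, -0.9]
width: 0.0487
```

Emit:
{"fn": "step_arm", "kwargs": {"travel": [[0, 0, 0.03], [0, 0, 0.07], [0, 0, 0.11], [0, 0, 0.135], [0, 0, 0.135]], "delta_rot": [[0, 0, 0], [0, 0, 0], [0, 0, 0], [0, 0, 0], [0, 0, 0]], "jaw": [-1, -1, -1, -1, -1]}}

```text
time: 22.33
position: [0.4911, -0.2838, 0.0224]
ee_rot: [-0.109, 0.994, -0.0, 0.0]
contact_force: [0.0, 0.9, -1.2]
width: 0.0488
```

Emit:
{"fn": "step_arm", "kwargs": {"travel": [[0, 0, 0], [0, 0, 0.005], [0, 0, 0.01], [0, 0, 0.015], [0, 0, 0.015]], "delta_rot": [[0, 0, 0], [0, 0, 0], [0, 0, 0], [0, 0, 0], [0, 0, 0]], "jaw": [-1, -1, -1, -1, -1]}}

```text
time: 22.75
position: [0.4909, -0.2839, 0.0195]
ee_rot: [-0.109, 0.994, -0.0, 0.0]
contact_force: [0.5, 1.0, -1.2]
width: 0.0488
```

Emit:
{"fn": "step_arm", "kwargs": {"travel": [[0, 0, 0.005], [0, 0, 0.01], [0, 0, 0.015], [0, 0, 0.018], [0, 0, 0.018]], "delta_rot": [[0, 0, 0], [0, 0, 0], [0, 0, 0], [0, 0, 0], [0, 0, 0]], "jaw": [-1, -1, -1, -1, -1]}}

```text
time: 23.17
position: [0.4907, -0.2837, 0.0154]
ee_rot: [-0.109, 0.994, 0.0, -0.0]
contact_force: [-0.3, 0.4, -1.3]
width: 0.0488
```

Emit:
{"fn": "step_arm", "kwargs": {"travel": [[0, 0, 0.003], [0, 0, 0.006], [0, 0, 0.009], [0, 0, 0.009]], "delta_rot": [[0, 0, 0], [0, 0, 0], [0, 0, 0], [0, 0, 0]], "jaw": [-1, -1, -1, -1]}}

```text
time: 23.5
position: [0.4909, -0.2839, 0.0148]
ee_rot: [-0.109, 0.994, 0.0, -0.0]
contact_force: [-2.1, 1.0, 5.0]
width: 0.0489
```

Emit:
{"fn": "step_arm", "kwargs": {"travel": [[0, 0, -0.004], [0, 0, -0.004], [0, 0, -0.004], [0, 0, -0.004], [0, 0, -0.004]], "delta_rot": [[0, 0, 0], [0, 0, 0], [0, 0, 0], [0, 0, 0], [0, 0, 0]], "jaw": [-1, 0.25, 0.35, 0.5, 0.55]}}

```text
time: 23.92
position: [0.4909, -0.2839, 0.0146]
ee_rot: [-0.109, 0.994, -0.0, 0.0]
contact_force: [-0.3, -0.0, 0.4]
width: 0.0662
```

Emit:
{"fn": "step_arm", "kwargs": {"travel": [[0, 0, 0], [0, 0, -0.1], [0, 0, -0.3], [0, 0, -0.5], [0, 0, -0.7]], "delta_rot": [[0, 0, 0], [0, 0, 0], [0, 0, 0], [0, 0, 0], [0, 0, 0]], "jaw": [0.55, 0.55, 0.55, 0.55, 0.55]}}

```text
time: 24.33
position: [0.4904, -0.2834, 0.1557]
ee_rot: [-0.109, 0.994, 0.001, -0.001]
contact_force: [1.2, -0.8, 0.5]
width: 0.0662
```

Emit:
{"fn": "step_arm", "kwargs": {"travel": [[0, 0, -0.2], [0, 0, -0.4], [0, 0, -0.55], [0, 0, -0.55]], "delta_rot": [[0, 0, 0], [0, 0, 0], [0, 0, 0], [0, 0, 0]], "jaw": [0.55, 0.55, 0.55, 0.55]}}

```text
time: 24.67
position: [0.4938, -0.2861, 0.2742]
ee_rot: [-0.109, 0.994, -0.006, 0.005]
contact_force: [-0.1, -0.4, 0.9]
width: 0.0659
```

```bash
python3 -c "
from h import *
s=observe();np.save('p13.npy',s,allow_pickle=True)
im=capture('wrist');cv2.imwrite('pics/w13.png',im[:,:,::-1])
goal([.5475,.3118,.264],188.9)"
```

```text
t 24.72 pos [ 0.4927 -0.2853  0.2702] xang -167.49 w 0.0661 F [ 0.1 -0.2 -0. ]
travel [-0.9141, 2.8553, 0.0135] rot [-0.005, 0.004, 0.0401] rows 14.4
```

View pics/w13.png

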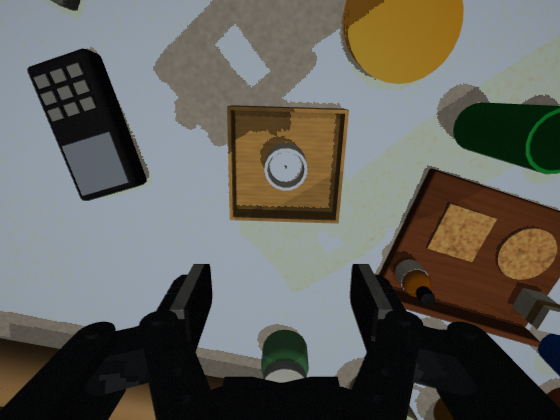

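Candle holder stands centred in the box (wrist view (285,166)). Now I'll take the square vase back first.

Emit:
{"fn": "step_arm", "kwargs": {"travel": [[-0.01, 0.1, 0], [-0.03, 0.25, 0], [-0.06, 0.41, 0], [-0.08, 0.57, 0], [-0.1, 0.73, 0]], "delta_rot": [[0, 0, 0], [0, 0, 0], [0, 0, 0], [0, 0, 0], [0, 0, 0]], "jaw": [0.6, 0.6, 0.7, 0.7, 0.7]}}

```text
time: 25.13
position: [0.4776, -0.1353, 0.2624]
ee_rot: [-0.108, 0.994, 0.001, -0.001]
contact_force: [0.9, 0.5, 0.5]
width: 0.0729
```

Emit:
{"fn": "step_arm", "kwargs": {"travel": [[-0.02, 0.16, 0], [-0.05, 0.32, 0], [-0.07, 0.48, 0], [-0.09, 0.64, 0], [-0.12, 0.8, 0]], "delta_rot": [[0, 0, 0], [0, 0, 0], [0, 0, 0], [0, 0, 0], [0, 0, 0]], "jaw": [0.7, 0.7, 0.7, 0.7, 0.7]}}

```text
time: 25.55
position: [0.4662, 0.026, 0.2627]
ee_rot: [-0.109, 0.994, 0.0, -0.002]
contact_force: [0.9, -0.0, -0.1]
width: 0.0725
```

Emit:
{"fn": "step_arm", "kwargs": {"travel": [[-0.02, 0.16, 0], [-0.05, 0.32, 0], [-0.07, 0.48, 0], [-0.09, 0.64, 0], [-0.12, 0.8, 0]], "delta_rot": [[0, 0, 0], [0, 0, 0], [0, 0, 0], [0, 0, 0], [0, 0, 0]], "jaw": [0.7, 0.7, 0.7, 0.7, 0.7]}}

```text
time: 25.97
position: [0.4549, 0.1872, 0.2626]
ee_rot: [-0.109, 0.994, -0.0, -0.002]
contact_force: [0.7, 0.5, -0.6]
width: 0.0725
```

Emit:
{"fn": "step_arm", "kwargs": {"travel": [[-0.02, 0.15, 0], [-0.04, 0.3, 0], [-0.06, 0.42, 0], [-0.07, 0.51, 0], [-0.077, 0.545, 0]], "delta_rot": [[0, 0, 0.02], [0, 0, 0.04], [0, 0, 0.04], [0, 0, 0.04], [0, 0, 0.04]], "jaw": [0.7, 0.7, 0.7, 0.7, 0.7]}}

```text
time: 26.38
position: [0.4464, 0.2973, 0.2624]
ee_rot: [-0.079, 0.997, -0.0, -0.002]
contact_force: [-0.4, -0.5, -0.0]
width: 0.0727
```

Emit:
{"fn": "step_arm", "kwargs": {"travel": [[0, 0, 0], [0, 0, 0], [0, 0, 0], [0, 0, 0]], "delta_rot": [[0, 0, 0], [0, 0, 0], [0, 0, 0], [0, 0, 0]], "jaw": [0.7, 0.7, 0.7, 0.7]}}

```text
time: 26.72
position: [0.448, 0.2945, 0.2645]
ee_rot: [-0.077, 0.997, -0.0, -0.0]
contact_force: [0.6, -0.3, -0.0]
width: 0.0725
```

```bash
python3 -c "
from h import *
s=observe();np.save('p14.npy',s,allow_pickle=True);goal([.4478,.2957,.084],188.95)
im=capture('wrist');cv2.imwrite('pics/w14.png',im[:,:,::-1])
cv2.imwrite('pics/w14z.png',cv2.resize(im[100:320,170:390,::-1],None,fx=2.7,fy=2.7,interpolation=cv2.INTER_CUBIC))
goal([.4478,.2957,.084],188.95)"
```

```text
t 26.72 pos [0.448  0.2945 0.2645] xang -171.18 w 0.0725 F [ 0.6 -0.3 -0. ]
travel [-0.0001, 0.0065, 0.9023] rot [-0.0002, -0.0002, -0.0015] rows 4.3
t 26.77 pos [0.4481 0.2946 0.2646] xang -171.19 w 0.0725 F [ 0.8  0.4 -0.4]
travel [0.0005, 0.0061, 0.9032] rot [-0.0002, -0.0001, -0.0015] rows 4.3
```

View pics/w14z.png

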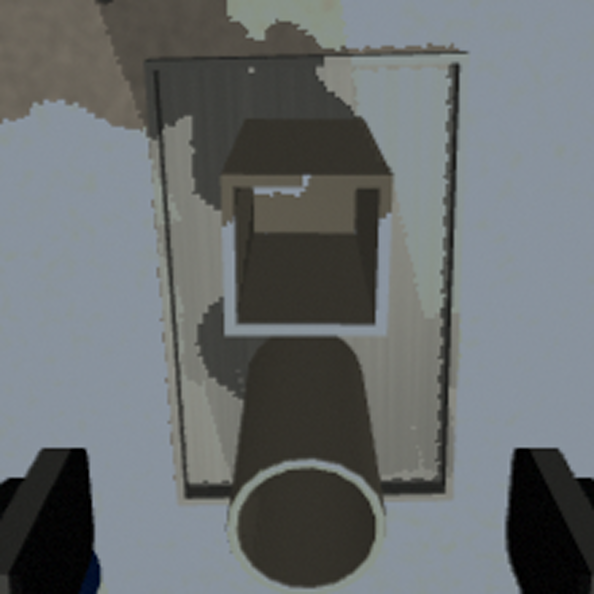

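```bash
python3 - <<'E'
from h import *
s=np.load("p14.npy",allow_pickle=True).item();c=cam("wrist",s)
def f(n,uv,z):
    p=ray(c,(np.atleast_2d(np.float64(uv))+.5)/2.7-.5+[170,100],z);print(n,p[:,:2].round(4).tolist());return p
def seg(p):
    d=np.diff(np.r_[p,p[:1]],axis=0);print(" len",np.hypot(d[:,0],d[:,1]).round(4)," ang",np.degrees(np.arctan2(d[:,1],d[:,0])).round(1),"mean",p.mean(0).round(4))
seg(f("sqv",[[222,174],[393,174],[388,335],[226,335]],.134))
f("round",[306.5,523.5],.134)
E
```

```text
sqv [[0.4229, 0.2659], [0.4146, 0.319], [0.4683, 0.3275], [0.4766, 0.274]]
 len [0.0538 0.0544 0.0541 0.0544]  ang [  98.8    9.   -81.2 -171.4] mean [0.4456 0.2966 0.134 ]
round [[0.5446, 0.312]]
```

Emit:
{"fn": "step_arm", "kwargs": {"travel": [[0.016, 0.012, 0.15], [0.016, 0.012, 0.35], [0.016, 0.012, 0.55], [0.016, 0.012, 0.75], [0.016, 0.012, 0.89]], "delta_rot": [[0, 0, 0], [0, 0, 0], [0, 0, 0], [0, 0, 0], [0, 0, 0]], "jaw": [0.7, 0.7, 0.7, 0.7, 0.7]}}

```text
time: 27.18
position: [0.4428, 0.2959, 0.0834]
ee_rot: [-0.077, 0.997, -0.001, -0.002]
contact_force: [-0.8, -0.1, -0.2]
width: 0.0727
```

Emit:
{"fn": "step_arm", "kwargs": {"travel": [[0, 0, 0], [0, 0, 0], [0, 0, 0], [0, 0, 0], [0, 0, 0]], "delta_rot": [[0, 0, 0], [0, 0, 0], [0, 0, 0], [0, 0, 0], [0, 0, 0]], "jaw": [0.7, 0.7, 0.7, 0.6, 0.5]}}

```text
time: 27.6
position: [0.4463, 0.2982, 0.0897]
ee_rot: [-0.078, 0.997, 0.001, 0.003]
contact_force: [0.1, 0.2, -1.0]
width: 0.0639
```

Emit:
{"fn": "step_arm", "kwargs": {"travel": [[0, 0, 0], [0, 0, 0], [0, 0, 0], [0, 0, 0], [0, 0, 0]], "delta_rot": [[0, 0, 0], [0, 0, 0], [0, 0, 0], [0, 0, 0], [0, 0, 0]], "jaw": [0.4, 0.3, 0.2, 0.1, 0]}}

```text
time: 28.02
position: [0.4455, 0.2974, 0.0884]
ee_rot: [-0.078, 0.997, -0.0, 0.001]
contact_force: [-0.8, -1.9, 5.6]
width: 0.0535
```

Emit:
{"fn": "step_arm", "kwargs": {"travel": [[0, 0, 0], [0, 0, 0], [0, 0, 0], [0, 0, 0]], "delta_rot": [[0, 0, 0], [0, 0, 0], [0, 0, 0], [0, 0, 0]], "jaw": [-1, -1, -1, -1]}}

```text
time: 28.35
position: [0.4455, 0.2974, 0.0883]
ee_rot: [-0.078, 0.997, -0.0, 0.001]
contact_force: [-0.3, -2.7, 6.7]
width: 0.0535
```

Emit:
{"fn": "step_arm", "kwargs": {"travel": [[0, 0, -0.04], [0, 0, -0.12], [0, 0, -0.25], [0, 0, -0.42], [0, 0, -0.6]], "delta_rot": [[0, 0, 0], [0, 0, 0], [0, 0, 0], [0, 0, 0], [0, 0, 0]], "jaw": [-1, -1, -1, -1, -1]}}

```text
time: 28.77
position: [0.4421, 0.297, 0.2053]
ee_rot: [-0.078, 0.997, -0.001, -0.003]
contact_force: [1.7, 0.4, -3.1]
width: 0.0534
```

Emit:
{"fn": "step_arm", "kwargs": {"travel": [[0, 0, 0], [0, 0, 0], [0, 0, 0]], "delta_rot": [[0, 0, 0], [0, 0, 0], [0, 0, 0]], "jaw": [-1, -1, -1]}}

```text
time: 29.02
position: [0.443, 0.2971, 0.205]
ee_rot: [-0.078, 0.997, -0.0, -0.002]
contact_force: [0.2, -0.5, -4.2]
width: 0.0533
```

```bash
python3 -c "
from h import *
goal([.5285,-.0417,.205],174.8)"
```

```text
t 29.02 pos [0.443  0.2971 0.205 ] xang -171.1 w 0.0533 F [ 0.2 -0.5 -4.2]
travel [-0.1602, -1.7399, 0.0004] rot [-0.0005, -0.002, 0.1567] rows 8.4
```

Emit:
{"fn": "step_arm", "kwargs": {"travel": [[-0.01, -0.1, 0], [-0.03, -0.29, 0], [-0.05, -0.48, 0], [-0.07, -0.68, 0], [-0.08, -0.87, 0]], "delta_rot": [[0, 0, 0], [0, 0, 0], [0, 0, 0], [0, 0, 0], [0, 0, 0]], "jaw": [-1, -1, -1, -1, -1]}}

```text
time: 29.43
position: [0.4853, 0.1264, 0.2034]
ee_rot: [-0.078, 0.997, 0.0, -0.003]
contact_force: [1.2, -0.5, -3.1]
width: 0.0535
```

Emit:
{"fn": "step_arm", "kwargs": {"travel": [[-0.02, -0.19, 0], [-0.04, -0.38, 0], [-0.06, -0.57, 0], [-0.075, -0.75, 0], [-0.08, -0.87, 0]], "delta_rot": [[0, 0, 0.04], [0, 0, 0.08], [0, 0, 0.12], [0, 0, 0.1567], [0, 0, 0.1567]], "jaw": [-1, -1, -1, -1, -1]}}

```text
time: 29.85
position: [0.5285, -0.044, 0.2033]
ee_rot: [0.047, 0.999, 0.0, -0.003]
contact_force: [0.3, 0.4, -2.9]
width: 0.0536
```

Emit:
{"fn": "step_arm", "kwargs": {"travel": [[0, 0, 0.1], [0, 0, 0.22], [0, 0, 0.32], [0, 0, 0.36], [0, 0, 0.36]], "delta_rot": [[0, 0, 0], [0, 0, 0], [0, 0, 0], [0, 0, 0], [0, 0, 0]], "jaw": [-1, -1, -1, -1, -1]}}

```text
time: 30.27
position: [0.526, -0.0404, 0.1294]
ee_rot: [0.045, 0.999, 0.001, -0.005]
contact_force: [0.7, -0.1, -3.6]
width: 0.0532
```

Emit:
{"fn": "step_arm", "kwargs": {"travel": [[0, 0, 0], [0, 0, 0], [0, 0, 0], [0, 0, 0], [0, 0, 0]], "delta_rot": [[0, 0, 0], [0, 0, 0], [0, 0, 0], [0, 0, 0], [0, 0, 0]], "jaw": [-1, -1, -1, -1, -1]}}

```text
time: 30.68
position: [0.5304, -0.0414, 0.1359]
ee_rot: [0.045, 0.999, -0.0, 0.001]
contact_force: [0.3, 0.5, -4.2]
width: 0.0535
```

```bash
python3 -c "
from h import *
s=observe();np.save('p15.npy',s,allow_pickle=True);goal([.5285,-.0417,.1093],174.8)
im=capture('wrist');cv2.imwrite('pics/w15.png',im[:,:,::-1])
goal([.5285,-.0417,.1093],174.8)"
```

```text
t 30.68 pos [ 0.5304 -0.0414  0.1359] xang 174.81 w 0.0535 F [ 0.3  0.5 -4.2]
travel [0.0098, -0.0021, 0.133] rot [-0.0002, 0.0013, 0.0001] rows 0.6
t 30.73 pos [ 0.5303 -0.0414  0.1356] xang 174.81 w 0.0532 F [ 0.3  0.8 -4.1]
travel [0.0089, -0.002, 0.1317] rot [-0.0002, 0.001, 0.0001] rows 0.6
```

View pics/w15.png

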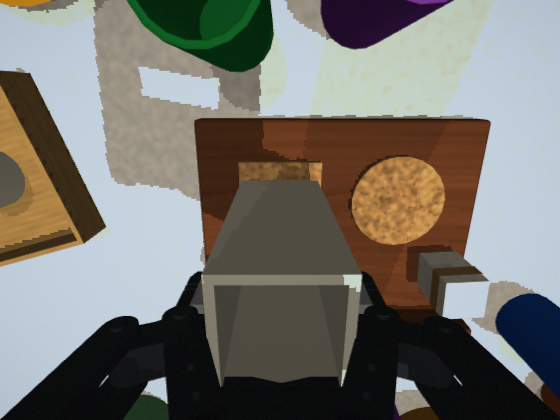

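```bash
python3 - <<'E'
from h import *
im=cv2.imread("pics/w15.png");cv2.imwrite("pics/w15z.png",cv2.resize(im[140:220,220:340],None,fx=6,fy=6,interpolation=cv2.INTER_CUBIC))
E
```

```text
(no output)
```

View pics/w15z.png

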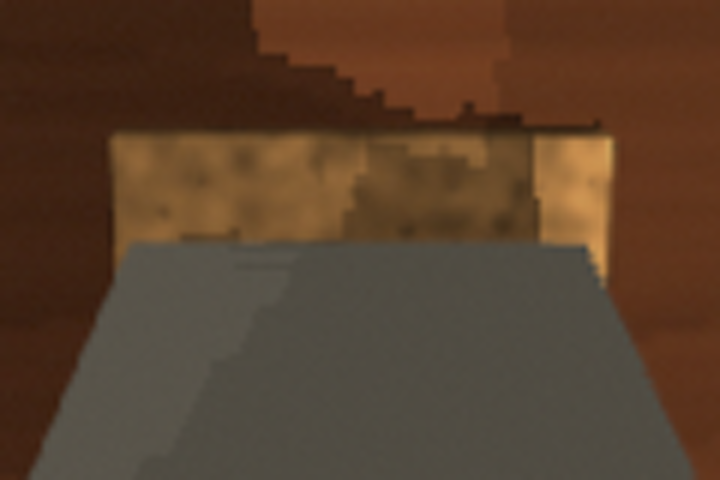

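```bash
python3 - <<'E'
from h import *
s=np.load("p15.npy",allow_pickle=True).item();c=cam("wrist",s)
f=lambda uv,z:ray(c,(np.atleast_2d(np.float64(uv))+.5)/6-.5+[220,140],z)[:,:2]
zf=s["position"][2]-.0843
fo=f([[128,242],[586,244]],zf);co=f([[110,131],[614,134]],.025)
a=np.radians(-5.2);x=np.array([np.cos(a),np.sin(a)])
def seg(p):d=p[1]-p[0];return np.hypot(*d),np.degrees(np.arctan2(-d[0],d[1]))
print(fo,seg(fo),"vase ctr",fo.mean(0)+x*.027);print(co,seg(co),"coaster ctr",co.mean(0)+x*.033);print("diff",co.mean(0)+x*.033-fo.mean(0)-x*.027,"tcp",s["position"],zf)
E
```

```text
[[ 0.50125614 -0.06763551]
 [ 0.50645734 -0.01311175]] (np.float64(0.05477127537245709), np.float64(-5.449140720417927)) vase ctr [ 0.53074562 -0.04282071]
[[ 0.4925245  -0.07194957]
 [ 0.49889617 -0.00619387]] (np.float64(0.06606367867836718), np.float64(-5.534637403852539)) coaster ctr [ 0.52857452 -0.0420626 ]
diff [-0.0021711   0.00075812] tcp [ 0.53044346 -0.04143852  0.13590522] 0.05160521543231843
```

Emit:
{"fn": "step_arm", "kwargs": {"travel": [[0.01, 0, 0.03], [0.01, 0, 0.06], [0.01, 0, 0.09], [0.01, 0, 0.11], [0.01, 0, 0.11]], "delta_rot": [[0, 0, 0], [0, 0, 0], [0, 0, 0], [0, 0, 0], [0, 0, 0]], "jaw": [-1, -1, -1, -1, -1]}}

```text
time: 31.15
position: [0.5266, -0.0409, 0.1109]
ee_rot: [0.045, 0.999, 0.0, -0.002]
contact_force: [-0.2, 0.4, -3.8]
width: 0.0534
```

Emit:
{"fn": "step_arm", "kwargs": {"travel": [[0, 0, 0], [0, 0, 0], [0, 0, 0], [0, 0, 0.005], [0, 0, 0.005]], "delta_rot": [[0, 0, 0], [0, 0, 0], [0, 0, 0], [0, 0, 0], [0, 0, 0]], "jaw": [-1, -1, -1, -1, -1]}}

```text
time: 31.57
position: [0.5279, -0.0413, 0.1119]
ee_rot: [0.045, 0.999, -0.0, 0.0]
contact_force: [-1.2, -0.4, -4.3]
width: 0.0531
```

```bash
python3 -c "
from h import *
goal([.5285,-.0417,.1093],174.8)"
```

```text
t 31.57 pos [ 0.5279 -0.0413  0.1119] xang 174.8 w 0.0531 F [-1.2 -0.4 -4.3]
travel [-0.0031, -0.002, 0.0128] rot [-0.0, 0.0002, -0.0] rows 0.1
```

Emit:
{"fn": "step_arm", "kwargs": {"travel": [[-0.002, 0, 0.004], [-0.002, 0, 0.008], [-0.002, 0, 0.011], [-0.002, 0, 0.014], [-0.002, 0, 0.014]], "delta_rot": [[0, 0, 0], [0, 0, 0], [0, 0, 0], [0, 0, 0], [0, 0, 0]], "jaw": [-1, -1, -1, -1, -1]}}

```text
time: 31.98
position: [0.5283, -0.0413, 0.1094]
ee_rot: [0.045, 0.999, -0.0, -0.0]
contact_force: [-1.7, 0.1, -0.5]
width: 0.0532
```

Emit:
{"fn": "step_arm", "kwargs": {"travel": [[0, 0, 0.003], [0, 0, 0.006], [0, 0, 0.006]], "delta_rot": [[0, 0, 0], [0, 0, 0], [0, 0, 0]], "jaw": [-1, -1, -1]}}

```text
time: 32.23
position: [0.5285, -0.0413, 0.1094]
ee_rot: [0.045, 0.999, -0.0, -0.0]
contact_force: [-4.2, 1.0, 6.3]
width: 0.0536
```

Contact on the coaster. Releasing and lifting off.

Emit:
{"fn": "step_arm", "kwargs": {"travel": [[0, 0, -0.004], [0, 0, -0.004], [0, 0, -0.004], [0, 0, -0.004], [0, 0, -0.004]], "delta_rot": [[0, 0, 0], [0, 0, 0], [0, 0, 0], [0, 0, 0], [0, 0, 0]], "jaw": [-1, 0.35, 0.45, 0.55, 0.65]}}

```text
time: 32.65
position: [0.5284, -0.0413, 0.1085]
ee_rot: [0.045, 0.999, -0.0, 0.0]
contact_force: [-0.3, -0.7, -1.0]
width: 0.0707
```

Emit:
{"fn": "step_arm", "kwargs": {"travel": [[0, 0, 0], [0, 0, -0.15], [0, 0, -0.35], [0, 0, -0.55], [0, 0, -0.75]], "delta_rot": [[0, 0, 0], [0, 0, 0], [0, 0, 0], [0, 0, 0], [0, 0, 0]], "jaw": [0.7, 0.7, 0.7, 0.7, 0.7]}}

```text
time: 33.07
position: [0.5278, -0.0411, 0.2598]
ee_rot: [0.045, 0.999, 0.0, -0.0]
contact_force: [-0.1, 0.6, 0.5]
width: 0.0727
```

Emit:
{"fn": "step_arm", "kwargs": {"travel": [[0.1, 0.1, -0.05], [0.2, 0.2, -0.1], [0.3, 0.3, -0.1], [0.3, 0.3, -0.1], [0.3, 0.3, -0.1]], "delta_rot": [[0, 0, 0], [0, 0, 0], [0, 0, 0], [0, 0, 0], [0, 0, 0]], "jaw": [0.7, 0.7, 0.7, 0.7, 0.7]}}

```text
time: 33.48
position: [0.4735, 0.0246, 0.2788]
ee_rot: [0.044, 0.999, -0.0, 0.001]
contact_force: [-0.1, -0.4, 0.1]
width: 0.0725
```

Emit:
{"fn": "step_arm", "kwargs": {"travel": [[0, 0, 0], [0, 0, 0], [0, 0, 0]], "delta_rot": [[0, 0, 0], [0, 0, 0], [0, 0, 0]], "jaw": [0.7, 0.7, 0.7]}}

```text
time: 33.73
position: [0.4743, 0.0232, 0.278]
ee_rot: [0.046, 0.999, -0.0, -0.0]
contact_force: [0.3, 0.1, -0.1]
width: 0.0729
```

```bash
python3 -c "
from h import *
s=observe();np.save('p16.npy',s,allow_pickle=True);goal([.5446,.312,.275],188.9)
im=capture('wrist');cv2.imwrite('pics/w16.png',im[:,:,::-1])
cv2.imwrite('pics/w16z.png',cv2.resize(im[130:310,160:400,::-1],None,fx=3.3,fy=3.3,interpolation=cv2.INTER_CUBIC))"
```

```text
t 33.73 pos [0.4743 0.0232 0.278 ] xang 174.74 w 0.0729 F [ 0.3  0.1 -0.1]
travel [-0.2179, 1.4699, 0.0147] rot [-0.0, -0.0006, -0.1573] rows 7.1
```

View pics/w16z.png

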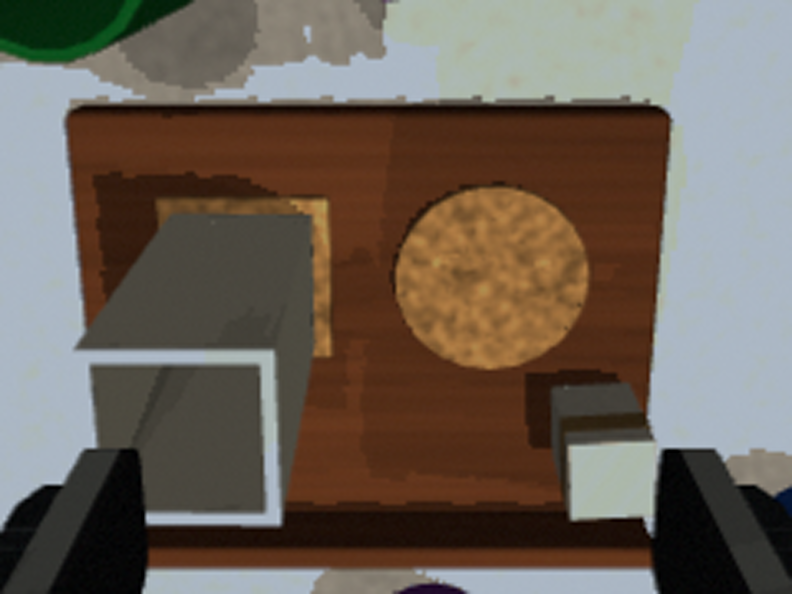

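```bash
python3 - <<'E'
from h import *
s=np.load("p16.npy",allow_pickle=True).item();c=cam("wrist",s)
f=lambda uv,z:ray(c,(np.atleast_2d(np.float64(uv))+.5)/3.3-.5+[160,130],z)[:,:2]
a=np.radians(-5.2);M=np.array([[np.cos(a),-np.sin(a)],[np.sin(a),np.cos(a)]])
print("in riser axes: foot",(f([[175,213],[313,213]],.025)@M).round(4).tolist()," coaster",(f([[156,198],[329,198],[332,356]],.025)@M).round(4).tolist())
r=f([[76,349],[275,349],[284,524]],.155);print("rim",(r@M).round(4).tolist(),"ctr",((r[0]+r[2])/2)@M)
im=cv2.imread("pics/w16.png");hsv=cv2.cvtColor(im,cv2.COLOR_BGR2HSV)
m=cv2.inRange(hsv,(12,60,100),(25,255,255));m=cv2.morphologyEx(m,2,np.ones((3,3)))
for x in cv2.findContours(m,0,2)[0]:
    u,v,w,h=cv2.boundingRect(x)
    if cv2.contourArea(x)>1500 and 250<u<400:
        p=(ray(c,cv2.convexHull(x)[:,0],.025)[:,:2]*1e4).astype(np.float32);print((u,v,w,h),"ell",cv2.fitEllipse(p))
E
```

```text
in riser axes: foot [[0.5032, -0.02], [0.5033, 0.0329]]  coaster [[0.4973, -0.0269], [0.4973, 0.0392], [0.563, 0.0389]]
rim [[0.5033, -0.0211], [0.5034, 0.0324], [0.5576, 0.033]] ctr [0.53044676 0.00591215]
(280, 187, 59, 55) ell ((5379.5478515625, 536.1209106445312), (754.4720458984375, 757.7943115234375), 22.67704963684082)
```

Square vase sits centred within about 0.5 mm and in line with its coaster. Now the round vase.

Emit:
{"fn": "step_arm", "kwargs": {"travel": [[-0.01, 0.09, 0], [-0.04, 0.25, 0], [-0.06, 0.42, 0], [-0.09, 0.58, 0], [-0.11, 0.74, 0]], "delta_rot": [[0, 0, 0], [0, 0, 0], [0, 0, 0], [0, 0, 0], [0, 0, 0]], "jaw": [0.75, 0.75, 0.75, 0.75, 0.75]}}

```text
time: 34.2
position: [0.51, 0.1703, 0.2782]
ee_rot: [0.046, 0.999, -0.0, -0.0]
contact_force: [0.5, -0.6, 1.2]
width: 0.0748
```

Emit:
{"fn": "step_arm", "kwargs": {"travel": [[-0.02, 0.17, 0], [-0.04, 0.34, 0], [-0.07, 0.5, 0], [-0.09, 0.64, 0], [-0.103, 0.73, 0.02]], "delta_rot": [[0, 0, -0.03], [0, 0, -0.07], [0, 0, -0.11], [0, 0, -0.15], [0, 0, -0.157]], "jaw": [0.75, 0.75, 0.75, 0.75, 0.75]}}

```text
time: 34.62
position: [0.544, 0.3153, 0.2745]
ee_rot: [-0.079, 0.997, 0.0, 0.0]
contact_force: [0.3, 0.1, 1.6]
width: 0.0745
```

Emit:
{"fn": "step_arm", "kwargs": {"travel": [[0, 0, 0], [0, 0, 0], [0, 0, 0], [0, 0, 0]], "delta_rot": [[0, 0, 0], [0, 0, 0], [0, 0, 0], [0, 0, 0]], "jaw": [0.75, 0.75, 0.75, 0.75]}}

```text
time: 34.95
position: [0.5432, 0.3117, 0.2745]
ee_rot: [-0.077, 0.997, -0.0, -0.0]
contact_force: [-1.2, 0.0, -0.0]
width: 0.0746
```

```bash
python3 -c "
from h import *
s=observe();np.save('p17.npy',s,allow_pickle=True);goal([.5436,.312,.085],188.9)
im=capture('wrist');cv2.imwrite('pics/w17.png',im[:,:,::-1])
cv2.imwrite('pics/w17z.png',cv2.resize(im[100:300,170:390,::-1],None,fx=3,fy=3,interpolation=cv2.INTER_CUBIC))
goal([.5436,.312,.085],188.9)"
```

```text
t 34.95 pos [0.5432 0.3117 0.2745] xang -171.16 w 0.0746 F [-1.2  0.  -0. ]
travel [-0.0025, 0.0013, 0.9475] rot [-0.0002, -0.0001, -0.0007] rows 4.5
t 35.0 pos [0.5432 0.3117 0.2747] xang -171.16 w 0.0749 F [-0.5  0.1  0.2]
travel [-0.0021, 0.0012, 0.9486] rot [-0.0001, 0.0001, -0.0007] rows 4.5
```

View pics/w17z.png

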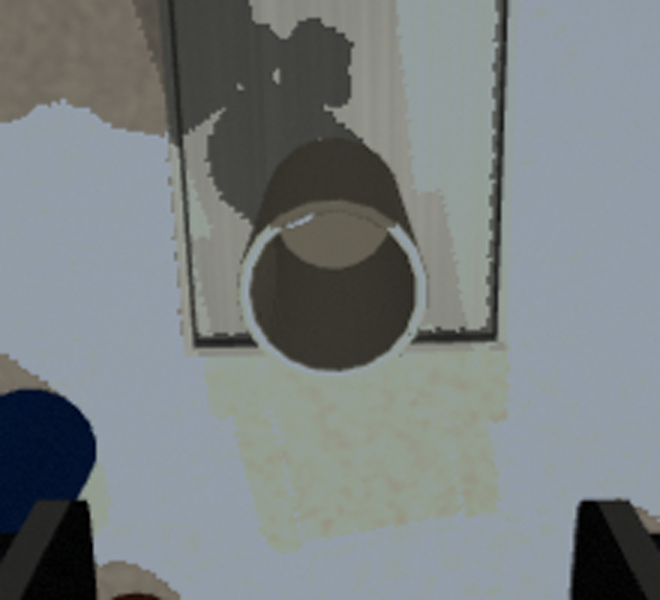

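```bash
python3 - <<'E'
from h import *
s=np.load("p17.npy",allow_pickle=True).item();c=cam("wrist",s)
print(ray(c,(np.array([[333,287.5],[239,288],[427,288],[333,201],[333,375]])+.5)/3-.5+[170,100],.134))
E
```

```text
[[0.54468115 0.31199968 0.134     ]
 [0.54920948 0.28389612 0.134     ]
 [0.54046451 0.34015406 0.134     ]
 [0.51846595 0.30792187 0.134     ]
 [0.57281855 0.3163765  0.134     ]]
```

Emit:
{"fn": "step_arm", "kwargs": {"travel": [[0, 0, 0.15], [0, 0, 0.35], [0, 0, 0.55], [0, 0, 0.75], [0, 0, 0.935]], "delta_rot": [[0, 0, 0], [0, 0, 0], [0, 0, 0], [0, 0, 0], [0, 0, 0]], "jaw": [0.75, 0.75, 0.75, 0.75, 0.75]}}

```text
time: 35.42
position: [0.5428, 0.3117, 0.0861]
ee_rot: [-0.077, 0.997, 0.0, 0.0]
contact_force: [0.2, 0.0, 0.2]
width: 0.0749
```

Emit:
{"fn": "step_arm", "kwargs": {"travel": [[0, 0, 0], [0, 0, 0], [0, 0, 0], [0, 0, 0], [0, 0, 0]], "delta_rot": [[0, 0, 0], [0, 0, 0], [0, 0, 0], [0, 0, 0], [0, 0, 0]], "jaw": [0.75, 0.75, 0.75, 0.65, 0.55]}}

```text
time: 35.83
position: [0.5453, 0.3136, 0.0915]
ee_rot: [-0.078, 0.997, 0.001, 0.003]
contact_force: [0.4, -0.4, 0.5]
width: 0.0662
```

Emit:
{"fn": "step_arm", "kwargs": {"travel": [[0, 0, 0], [0, 0, 0], [0, 0, 0], [0, 0, 0], [0, 0, 0]], "delta_rot": [[0, 0, 0], [0, 0, 0], [0, 0, 0], [0, 0, 0], [0, 0, 0]], "jaw": [0.45, 0.35, 0.25, 0.15, 0.05]}}

```text
time: 36.25
position: [0.5444, 0.3128, 0.0897]
ee_rot: [-0.078, 0.997, -0.0, 0.002]
contact_force: [-0.1, -1.8, 6.1]
width: 0.0561
```

Emit:
{"fn": "step_arm", "kwargs": {"travel": [[0, 0, 0], [0, 0, 0], [0, 0, 0], [0, 0, 0]], "delta_rot": [[0, 0, 0], [0, 0, 0], [0, 0, 0], [0, 0, 0]], "jaw": [-1, -1, -1, -1]}}

```text
time: 36.58
position: [0.5444, 0.3128, 0.0897]
ee_rot: [-0.078, 0.997, -0.0, 0.002]
contact_force: [0.5, -2.8, 6.9]
width: 0.056
```

Emit:
{"fn": "step_arm", "kwargs": {"travel": [[0, 0, -0.04], [0, 0, -0.12], [0, 0, -0.25], [0, 0, -0.42], [0, 0, -0.6]], "delta_rot": [[0, 0, 0], [0, 0, 0], [0, 0, 0], [0, 0, 0], [0, 0, 0]], "jaw": [-1, -1, -1, -1, -1]}}

```text
time: 37.0
position: [0.541, 0.3125, 0.2061]
ee_rot: [-0.078, 0.997, -0.0, -0.003]
contact_force: [0.9, -0.0, -2.5]
width: 0.056
```

Emit:
{"fn": "step_arm", "kwargs": {"travel": [[0, 0, 0], [0, 0, 0], [0, 0, 0]], "delta_rot": [[0, 0, 0], [0, 0, 0], [0, 0, 0]], "jaw": [-1, -1, -1]}}

```text
time: 37.25
position: [0.5419, 0.3127, 0.2061]
ee_rot: [-0.078, 0.997, -0.0, -0.001]
contact_force: [-0.2, 0.1, -3.1]
width: 0.0563
```

```bash
python3 -c "
from h import *
goal([.5377,.0538,.205],174.8)"
```

```text
t 37.25 pos [0.5419 0.3127 0.2061] xang -171.07 w 0.0563 F [-0.2  0.1 -3.1]
travel [0.2218, -1.2757, 0.0062] rot [-0.0003, -0.0016, 0.157] rows 6.2
```

Emit:
{"fn": "step_arm", "kwargs": {"travel": [[0.015, -0.08, 0], [0.04, -0.22, 0], [0.06, -0.36, 0], [0.085, -0.5, 0], [0.11, -0.64, 0]], "delta_rot": [[0, 0, 0], [0, 0, 0], [0, 0, 0], [0, 0, 0], [0, 0, 0]], "jaw": [-1, -1, -1, -1, -1]}}

```text
time: 37.67
position: [0.5392, 0.181, 0.2044]
ee_rot: [-0.078, 0.997, -0.0, -0.003]
contact_force: [0.3, -0.9, -1.4]
width: 0.056
```

Emit:
{"fn": "step_arm", "kwargs": {"travel": [[0.025, -0.14, 0], [0.05, -0.28, 0], [0.075, -0.42, 0], [0.095, -0.55, 0], [0.112, -0.636, 0]], "delta_rot": [[0, 0, 0.04], [0, 0, 0.08], [0, 0, 0.12], [0, 0, 0.157], [0, 0, 0.157]], "jaw": [-1, -1, -1, -1, -1]}}

```text
time: 38.08
position: [0.5368, 0.0512, 0.2046]
ee_rot: [0.047, 0.999, -0.0, -0.003]
contact_force: [0.1, 0.0, -2.6]
width: 0.056
```

Emit:
{"fn": "step_arm", "kwargs": {"travel": [[0, 0, 0.1], [0, 0, 0.22], [0, 0, 0.32], [0, 0, 0.36], [0, 0, 0.36]], "delta_rot": [[0, 0, 0], [0, 0, 0], [0, 0, 0], [0, 0, 0], [0, 0, 0]], "jaw": [-1, -1, -1, -1, -1]}}

```text
time: 38.5
position: [0.5352, 0.0537, 0.1308]
ee_rot: [0.046, 0.999, 0.0, -0.005]
contact_force: [-0.1, -0.7, -2.4]
width: 0.0559
```

Emit:
{"fn": "step_arm", "kwargs": {"travel": [[0, 0, 0], [0, 0, 0], [0, 0, 0], [0, 0, 0], [0, 0, 0]], "delta_rot": [[0, 0, 0], [0, 0, 0], [0, 0, 0], [0, 0, 0], [0, 0, 0]], "jaw": [-1, -1, -1, -1, -1]}}

```text
time: 38.92
position: [0.5393, 0.0539, 0.1366]
ee_rot: [0.045, 0.999, -0.0, 0.001]
contact_force: [-0.1, -0.5, -1.9]
width: 0.0556
```

```bash
python3 -c "
from h import *
s=observe();np.save('p18.npy',s,allow_pickle=True);goal([.538,.0545,.1107],174.8)
im=capture('wrist');cv2.imwrite('pics/w18.png',im[:,:,::-1])
cv2.imwrite('pics/w18z.png',cv2.resize(im[130:230,210:350,::-1],None,fx=5.5,fy=5.5,interpolation=cv2.INTER_CUBIC))
goal([.538,.0545,.1107],174.8)"
```

```text
t 38.92 pos [0.5393 0.0539 0.1366] xang 174.81 w 0.0556 F [-0.1 -0.5 -1.9]
travel [0.0071, 0.0023, 0.1296] rot [-0.0, 0.0012, 0.0001] rows 0.6
t 38.97 pos [0.5392 0.0539 0.1364] xang 174.81 w 0.0558 F [ 0.5 -0.1 -1.9]
travel [0.0063, 0.0022, 0.1286] rot [0.0, 0.001, 0.0002] rows 0.6
```

View pics/w18z.png

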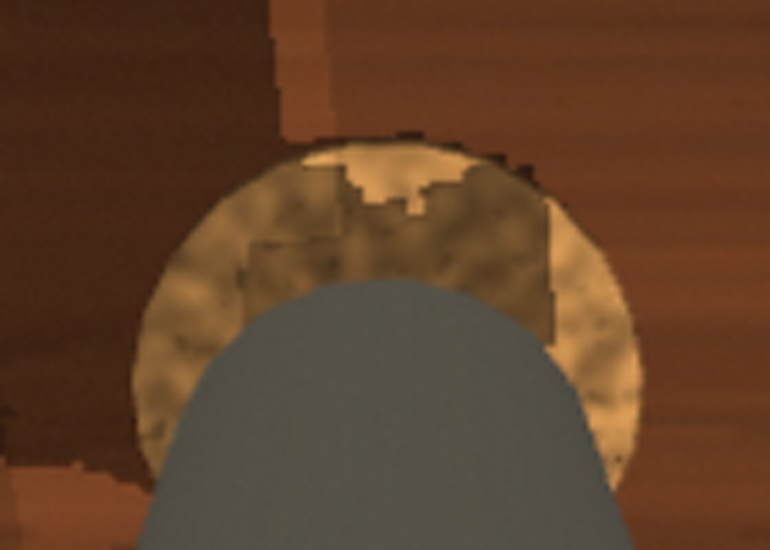

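```bash
python3 - <<'E'
from h import *
s=np.load("p18.npy",allow_pickle=True).item();c=cam("wrist",s)
f=lambda uv,z:ray(c,(np.atleast_2d(np.float64(uv))+.5)/5.5-.5+[210,130],z)[:,:2]
a=np.radians(-5.2);M=np.array([[np.cos(a),-np.sin(a)],[np.sin(a),np.cos(a)]])
print("foot",(f([385,279],.0509)@M)+[.029,0],"coaster",f([388,143],.025)@M+[.038,0],f([[133,385],[643,385]],.025)@M,"tcp",s["position"][:2]@M)
E
```

```text
foot [[0.53514717 0.10160401]] coaster [[0.53071734 0.10198034]] [[0.52885948 0.06397737]
 [0.5288589  0.13997051]] tcp [0.5322084  0.10257012]
```

```bash
python3 - <<'E'
import cv2
im=cv2.imread("pics/w18.png");cv2.imwrite("pics/w18y.png",cv2.resize(im[170:400,180:390],None,fx=2.6,fy=2.6,interpolation=cv2.INTER_CUBIC))
im=cv2.imread("pics/w4.png");cv2.imwrite("pics/w4y.png",cv2.resize(im[170:400,180:390],None,fx=2.6,fy=2.6,interpolation=cv2.INTER_CUBIC))
E
```

```text
(no output)
```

View pics/w18y.png

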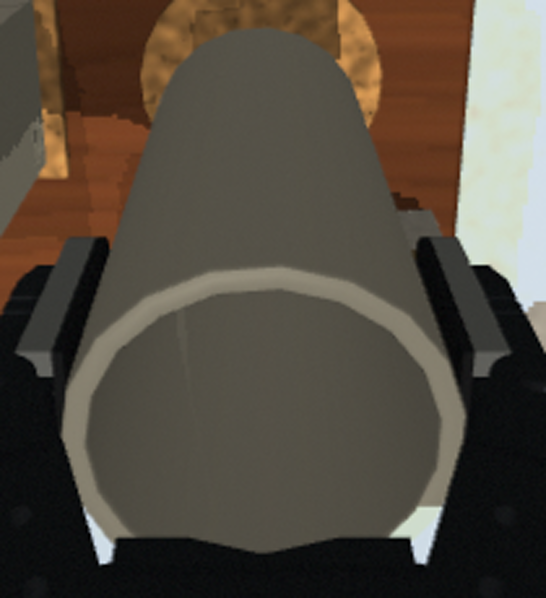

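View pics/w4y.png

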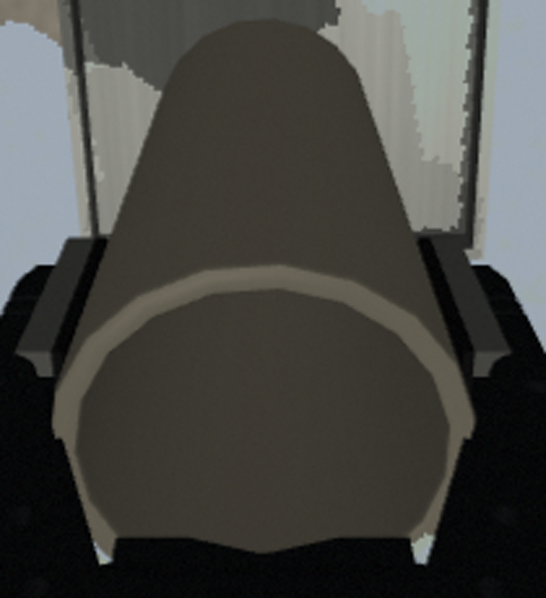

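```bash
python3 - <<'E'
from h import *
p=camera_params("wrist");K=np.array(p["camera_matrix"]);T=np.array(p["T_tool_cam"])
def ft(uv,z): return ray((K,T),uv,z)[0]
g=lambda u,v:[(u+.5)/2.6-.5+180,(v+.5)/2.6-.5+170]
for n,r,f,o in(("now",267,27,.0857),("first",265,18,.0805)):
    R_=ft(g(262,r),o-.13);F=ft(g(262,f),o);print(n,"rim front x",R_[0].round(4),"foot front x",F[0].round(4),"tilt deg",np.degrees(np.arctan((F[0]-R_[0])/.13)).round(2))
print("square foot", ft([278,180.2],.0843), ft([281,275],.0843-.13))
E
```

```text
now rim front x 0.0258 foot front x 0.0264 tilt deg 0.26
first rim front x 0.0291 foot front x 0.0302 tilt deg 0.49
square foot [ 0.02665097 -0.00209811  0.0843    ] [ 0.02559072 -0.00016243 -0.0457    ]
```

Emit:
{"fn": "step_arm", "kwargs": {"travel": [[0.01, 0.001, 0.03], [0.01, 0.001, 0.06], [0.01, 0.001, 0.09], [0.01, 0.001, 0.11], [0.01, 0.001, 0.11]], "delta_rot": [[0, 0, 0], [0, 0, 0], [0, 0, 0], [0, 0, 0], [0, 0, 0]], "jaw": [-1, -1, -1, -1, -1]}}

```text
time: 39.38
position: [0.5355, 0.0543, 0.1117]
ee_rot: [0.045, 0.999, 0.0, -0.002]
contact_force: [-0.3, -0.3, -2.6]
width: 0.056
```

Emit:
{"fn": "step_arm", "kwargs": {"travel": [[0, 0, 0], [0, 0, 0], [0, 0, 0], [0, 0, 0], [0, 0, 0]], "delta_rot": [[0, 0, 0], [0, 0, 0], [0, 0, 0], [0, 0, 0], [0, 0, 0]], "jaw": [-1, -1, -1, -1, -1]}}

```text
time: 39.8
position: [0.537, 0.0542, 0.1139]
ee_rot: [0.045, 0.999, -0.0, 0.0]
contact_force: [0.4, -0.3, -2.5]
width: 0.0558
```

```bash
python3 -c "
from h import *
s=observe();np.save('p19.npy',s,allow_pickle=True);goal([.538,.0545,.1107],174.8)
im=capture('wrist');cv2.imwrite('pics/w19.png',im[:,:,::-1])
cv2.imwrite('pics/w19z.png',cv2.resize(im[130:230,210:350,::-1],None,fx=5.5,fy=5.5,interpolation=cv2.INTER_CUBIC))
goal([.538,.0545,.1107],174.8)"
```

```text
t 39.8 pos [0.537  0.0542 0.1139] xang 174.8 w 0.0558 F [ 0.4 -0.3 -2.5]
travel [-0.0051, 0.0018, 0.0158] rot [0.0, 0.0004, -0.0] rows 0.1
t 39.85 pos [0.5369 0.0542 0.1138] xang 174.8 w 0.0562 F [ 0.2 -0.1 -2. ]
travel [-0.0052, 0.0019, 0.0156] rot [-0.0, 0.0004, -0.0] rows 0.1
```

View pics/w19z.png

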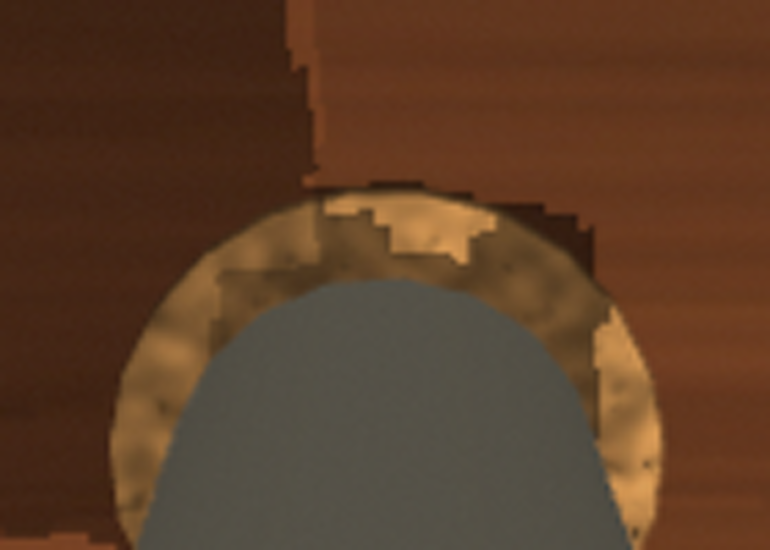

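```bash
python3 - <<'E'
from h import *
s=np.load("p19.npy",allow_pickle=True).item();c=cam("wrist",s)
f=lambda uv,z:ray(c,(np.atleast_2d(np.float64(uv))+.5)/5.5-.5+[210,130],z)[:,:2]
a=np.radians(-5.2);M=np.array([[np.cos(a),-np.sin(a)],[np.sin(a),np.cos(a)]])
for z in(.0255,.0281,.03):print("foot",(f([385,279],z)@M)+[.029,0])
print("coaster",f([387,191],.025)@M+[.038,0],f([[110,445],[662,445]],.025)@M,"tcp",s["position"][:2]@M)
E
```

```text
foot [[0.53333204 0.10171246]]
foot [[0.53268452 0.10171938]]
foot [[0.53221133 0.10172444]]
coaster [[0.53061609 0.10198552]] [[0.52785533 0.06393438]
 [0.52787348 0.13972295]] tcp [0.52983405 0.10267943]
```

Emit:
{"fn": "step_arm", "kwargs": {"travel": [[0.004, 0.001, 0.0], [0.0085, 0.001, 0.0], [0.0085, 0.001, 0.005], [0.0085, 0.001, 0.01], [0.0085, 0.001, 0.013]], "delta_rot": [[0, 0, 0], [0, 0, 0], [0, 0, 0], [0, 0, 0], [0, 0, 0]], "jaw": [-1, -1, -1, -1, -1]}}

```text
time: 40.27
position: [0.5349, 0.0546, 0.1107]
ee_rot: [0.045, 0.999, -0.0, -0.0]
contact_force: [-0.6, -0.3, -2.0]
width: 0.0559
```

Emit:
{"fn": "step_arm", "kwargs": {"travel": [[0, 0, 0.003], [0, 0, 0.006], [0, 0, 0.009], [0, 0, 0.009]], "delta_rot": [[0, 0, 0], [0, 0, 0], [0, 0, 0], [0, 0, 0]], "jaw": [-1, -1, -1, -1]}}

```text
time: 40.6
position: [0.5354, 0.0545, 0.1107]
ee_rot: [0.045, 0.999, -0.0, -0.0]
contact_force: [-3.4, -0.6, 5.5]
width: 0.0559
```

Contact at the expected height. Release, back off, and check.

Emit:
{"fn": "step_arm", "kwargs": {"travel": [[0, 0, -0.004], [0, 0, -0.004], [0, 0, -0.004], [0, 0, -0.004], [0, 0, -0.004]], "delta_rot": [[0, 0, 0], [0, 0, 0], [0, 0, 0], [0, 0, 0], [0, 0, 0]], "jaw": [-1, 0.4, 0.5, 0.6, 0.7]}}

```text
time: 41.02
position: [0.5351, 0.0546, 0.1098]
ee_rot: [0.045, 0.999, 0.0, 0.0]
contact_force: [0.1, -0.3, 0.1]
width: 0.0725
```

Emit:
{"fn": "step_arm", "kwargs": {"travel": [[0, 0, 0], [0, 0, -0.15], [0, 0, -0.35], [0, 0, -0.55], [0, 0, -0.75]], "delta_rot": [[0, 0, 0], [0, 0, 0], [0, 0, 0], [0, 0, 0], [0, 0, 0]], "jaw": [0.7, 0.7, 0.7, 0.7, 0.7]}}

```text
time: 41.43
position: [0.5346, 0.0547, 0.2612]
ee_rot: [0.045, 0.999, 0.0, -0.0]
contact_force: [0.3, -0.5, 0.0]
width: 0.0726
```

Emit:
{"fn": "step_arm", "kwargs": {"travel": [[0.08, -0.08, -0.1], [0.16, -0.16, -0.2], [0.25, -0.25, -0.3], [0.25, -0.25, -0.3], [0.25, -0.25, -0.3]], "delta_rot": [[0, 0, 0], [0, 0, 0], [0, 0, 0], [0, 0, 0], [0, 0, 0]], "jaw": [0.7, 0.7, 0.7, 0.7, 0.7]}}

```text
time: 41.85
position: [0.481, 0.0088, 0.3216]
ee_rot: [0.046, 0.999, -0.0, 0.002]
contact_force: [0.0, 0.3, -0.3]
width: 0.0724
```

Emit:
{"fn": "step_arm", "kwargs": {"travel": [[0, 0, 0], [0, 0, 0], [0, 0, 0]], "delta_rot": [[0, 0, 0], [0, 0, 0], [0, 0, 0]], "jaw": [0.7, 0.7, 0.7]}}

```text
time: 42.1
position: [0.4806, 0.0098, 0.3182]
ee_rot: [0.045, 0.999, 0.0, -0.002]
contact_force: [0.7, 0.3, -0.4]
width: 0.0729
```

```bash
python3 -c "
from h import *
s=observe();np.save('p20.npy',s,allow_pickle=True);print(s['position'])
im=capture('wrist');cv2.imwrite('pics/w20.png',im[:,:,::-1])
cv2.imwrite('pics/w20z.png',cv2.resize(im[130:310,180:400,::-1],None,fx=3.3,fy=3.3,interpolation=cv2.INTER_CUBIC))
im=capture('side');cv2.imwrite('pics/s20.png',im[:,:,::-1])"
```

```text
[0.48059171 0.0098334  0.31816145]
```

View pics/w20z.png

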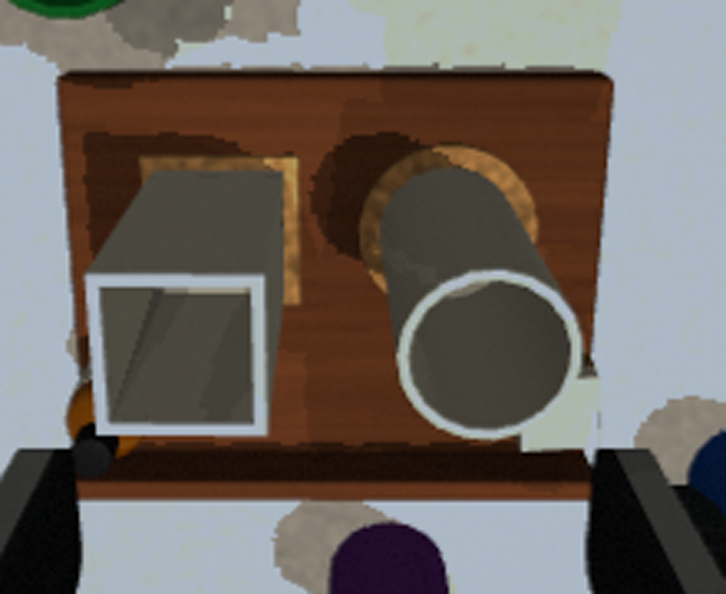

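View pics/s20.png

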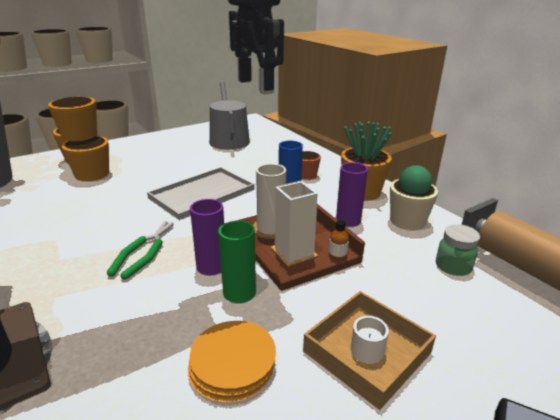

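```bash
python3 - <<'E'
from h import *
s=np.load("p20.npy",allow_pickle=True).item();c=cam("wrist",s)
f=lambda uv,z:ray(c,(np.atleast_2d(np.float64(uv))+.5)/3.3-.5+[180,130],z)[:,:2]
a=np.radians(-5.2);M=np.array([[np.cos(a),-np.sin(a)],[np.sin(a),np.cos(a)]])
pr=lambda n,x:print(n,(x@M).round(4).tolist())
pr("coaster r front/left/right",f([[449,145],[360,226],[538,226]],.025))
pr("foot front",f([[440,167]],.025))
pr("rim T,B,L,R",f([[489,270],[489,439],[398,354],[581,354]],.155))
pr("sq rim",f([[87,274],[267,274],[268,436],[97,436]],.155))
pr("sq foot,coaster",f([[150,171],[284,171],[140,156],[299,156],[300,303]],.025))
# fit rim in full image: bright ring
im=cv2.imread("pics/w20.png");g=im[205:270,295:362].min(2)
c2=cam("top");t=capture("top");cv2.imwrite("pics/t20.png",t[:,:,::-1]);cv2.imwrite("pics/t20z.png",cv2.resize(t[155:295,205:365,::-1],None,fx=4.2,fy=4.2,interpolation=cv2.INTER_CUBIC))
E
```

```text
coaster r front/left/right [[0.4926, 0.1013], [0.5277, 0.0648], [0.5276, 0.1402]]
foot front [[0.502, 0.0979]]
rim T,B,L,R [[0.5021, 0.1003], [0.5591, 0.103], [0.5297, 0.0734], [0.5297, 0.1301]]
sq rim [[0.5034, -0.0212], [0.5034, 0.0333], [0.5581, 0.0325], [0.5581, -0.0219]]
sq foot,coaster [[0.5038, -0.0229], [0.5037, 0.0329], [0.4974, -0.0267], [0.4973, 0.0392], [0.5626, 0.039]]
```

View pics/t20z.png

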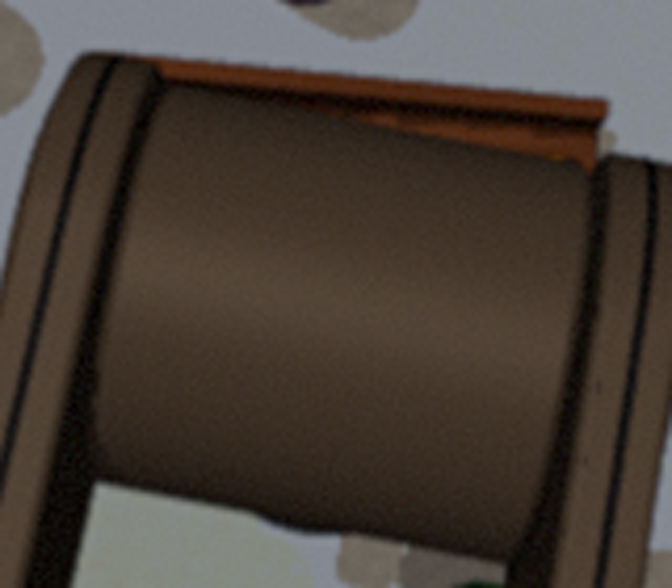

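Emit:
{"fn": "step_arm", "kwargs": {"travel": [[0, 0.1, -0.05], [0, 0.3, -0.1], [0, 0.5, -0.1], [0, 0.7, -0.1], [0, 0.9, -0.1]], "delta_rot": [[0, 0, 0], [0, 0, 0], [0, 0, 0], [0, 0, 0], [0, 0, 0]], "jaw": [0.7, 0.7, 0.7, 0.7, 0.7]}}

```text
time: 42.67
position: [0.4971, 0.1906, 0.34]
ee_rot: [0.045, 0.999, 0.0, 0.0]
contact_force: [0.7, -0.5, 0.4]
width: 0.0722
```

Emit:
{"fn": "step_arm", "kwargs": {"travel": [[0, 0.2, 0], [0, 0.4, 0], [0, 0.5, 0], [0, 0.5, 0], [0, 0.5, 0]], "delta_rot": [[0, 0, 0], [0, 0, 0], [0, 0, 0], [0, 0, 0], [0, 0, 0]], "jaw": [0.7, 0.7, 0.7, 0.7, 0.7]}}

```text
time: 43.08
position: [0.5058, 0.2893, 0.339]
ee_rot: [0.044, 0.999, -0.001, -0.001]
contact_force: [-0.0, -1.5, -0.3]
width: 0.0725
```

```bash
python3 -c "
from h import *
t=capture('top');cv2.imwrite('pics/t21.png',t[:,:,::-1]);a=cv2.resize(t[155:295,205:365,::-1],None,fx=2.4,fy=2.4,interpolation=cv2.INTER_CUBIC);b=cv2.resize(cv2.imread('pics/top0.png')[155:295,205:365],None,fx=2.4,fy=2.4,interpolation=cv2.INTER_CUBIC)
cv2.imwrite('pics/t21z.png',np.hstack([b,a]))"
```

```text
(no output)
```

View pics/t21z.png

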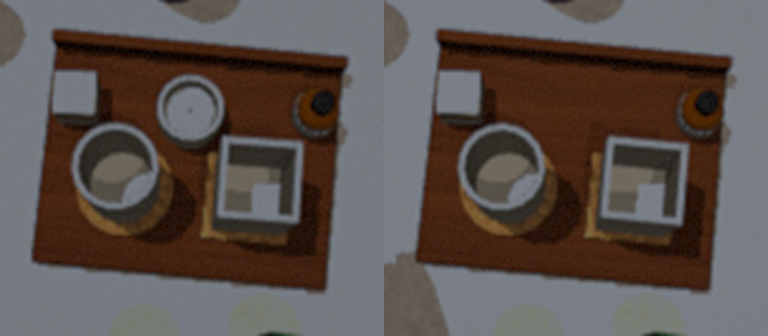

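View pics/t21.png

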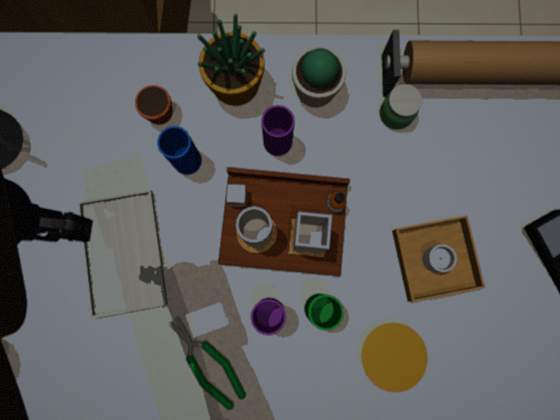

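The final top view shows both vases upright on their coasters at (255,226) and (313,231). The candle holder is in the box at (442,258), and the bottle and seed box are where they started. The arm is clear of everything, so I'm handing in.

```bash
python3 -c "
from workcell import close_job
print(close_job())"
```

```text
the job is handed in; nothing more can be done
None
```

The job is done and handed in, in the order asked, after about 43 s on the robot's clock.

I moved the round vase and then the square vase onto the tray. Next I stood the candle holder in the gift box. Last I put the square vase and then the round vase back on their coasters. Each piece was lowered until it touched before I released it. The contact forces I read stayed under about 15 N.

- **Square vase:** wrist-camera checks after release put it within about 0.7 mm of the coaster's centre and in line with its sides to within about half a degree.
- **Round vase:** within about 0.7 mm of its coaster's centre. Before I set it down, the camera and the arm's own position reading disagreed by about 2 mm. I went with the camera, and the check after release agreed with that.
- **Everything else:** in the last top view the candle holder stands near the middle of the box. The bottle and the seed box look unmoved, and the arm is clear of everything.

No check failed.

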